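Fish the fallen separator stop out from behind the heat guard

ROBOT

A 6-joint arm with a two-finger parallel gripper is mounted at the origin on the work surface. World frame = base frame: x ahead of the robot, y to its left, z up, the work surface at z = 0. Lengths are in mm, angles in rad, forces in N, time in s.
With the tool pointing down it reaches from about 275 to 750 mm from the base axis. Payload 10.2 kg.
Tool frame: the origin (TCP) lies on the centre line of the jaws, within the pads' length; the fingertips stand 8 mm ahead of it and the grasp point (between the pads) lies 11 mm behind it; x points along the fingers, y is the direction in which the jaws open and shut, and the axes are right-handed (so a half turn about x gives the same grasp; the last joint's range is limited). The gripper opens to 85 mm and grips with 20 to 120 N. Pads are 22 mm wide; open, the fingers measure 114 mm over their backs; the gripper's body (76 mm by 85 mm) begins 54 mm behind the grasp point. The pads swing forward as they close: fully open they stand 13 mm farther back than shut.
Start: joints at [-1.387, 0.313, 1.498, -0, 1.331, -0.223], TCP at [207.716, -482.167, 239.294] pointing down, gripper open.
Joint ranges: [-2.94, 2.94], [-0.97, 2.17], [0.19, 2.56], [-1.23, 4.37], [0.02, 3.11], [-2.88, 2.88]. Speed limits (rad/s): [2.39, 2.39, 3.01, 3.14, 3.14, 3.14].

INTERFACE

Orientations are given as a unit quaternion [w, x, y, z].
In Python, from rig import ctrl, vision, workorder gives the robot as it stands. The module is installed in compiled form; this text tells all that it offers.
- The arm moves only by the shell command python3 -m jog 'ROWS' [OPENING] [FORCE]. ROWS is JSON, a list that holds one entry, the list of rows, each a list of 6 numbers: the shift along the tool's x, y, z in m, then the turn, a rotation vector about the tool's x, y, z in rad. A call has 1 to 12 rows; each row shifts and turns the commanded pose from where the row before left it, along the tool's axes as they then stand; what a row does not reach is not made up. A row lasts 1/8 s, in which the tool goes at most 62.5 mm and 10.7 degrees, less where a joint would pass 70% of its speed; a pose out of reach is approached as far as the arm can. A call is refused whole if a number of a shift passes 0.0625 or a number of a turn 0.188, either way. A call with a gripper value outside its range is refused whole. OPENING is the closure in counts, from 0 (fully open) to 255 (shut), set as the call begins (- or left out, the last holds). The fingers move at their own pace and stop on an object; FORCE is the grip in N (left out, the last holds). Time passes only in rows, so rows that do not move let the fingers close. It gives the time, the measured TCP pose, the force and the opening at its end, in the units of the state.
- ctrl.sense(): the state, without advancing time (a new reading comes with each control period).
- vision.capture(name): name is "scene" or "top" or "wrist"; returns a dict with "image" (420x560x3 uint8, red, green, blue), "mtx" (3x3 intrinsics, pixels), "k1" (the pictures are not rectified: a ray, as slopes to the right and down, at radius r is drawn at 1 + k1 r^2 times it, then the intrinsics apply), "R" (3x3) and "t" (3): a world point X has camera coordinates R X + t; the wrist camera has in their place "hand_eye" (4x4, takes a point from camera to tool coordinates, whose origin is the TCP and whose axes are the tool frame's). Camera axes: x right, y down, z forward; pixel columns grow to the right and rows downward; lengths in mm; the calibration is good to about 2 mm. A picture is of the moment at which its call begins: read the wrist's pose just before it. There is no depth.
- workorder.finish_job(): hands the job in, once; it reports no verdict.
The state is a dict: "time_s": time; "joints": joint angles; "dq": joint speeds; "tau": joint torques, N m; "eef_pos": TCP position; "ee_rot": TCP orientation; "force": force on the tool from outside, world axes, zero at the start; "wrist_torque": the same for the moment, N m; "grip_width": opening from 0.0 (shut) to 1.0 (fully open).
Only numpy, scipy, OpenCV 4.12 (cv2) and the standard library are available. Lean on these libraries where they do the work, as an engineer would, in place of code of your own. Each camera call takes 0.05 s, during which the arm holds its last target.

TASK

One of the glass separator's two blue panel stops has fallen behind the clear heat guard, on the side of the hot-air station. Pick up the hooked rod by its handle, reach it under the guard and draw the stop out with it, keeping the gripper itself on this side of the guard; then lay the rod down flat on the desk on this side of the guard, and set the stop back astride the separator's rail, fully down on a free part of it. Drop nothing, and leave the other stop, the display panel and the rest of the things on the desk where they are.

Things in the scene. Friction and masses are not known exactly. Their poses are not given: they have to be found in the camera images.
- hook: Hooked rod, loose, about 75 g, lying flat on its handle. Wooden handle, flat-sided: x -70 to +45 mm, 22 wide (y), 24 tall. From it a 5 mm steel rod runs along +x, 9 mm above the handle's underside, to x = 195, then bends square to the -y side; the bent end is straight and level and ends at y = -46 mm. Origin: handle's underside, on its centre line, near the centre of mass; z up.
- hook_bend (a point): The middle of the hooked rod's bent end: at x = 195, y = -22, z = 9 mm in the tool's frame. It can catch in the stop's channel, so slide it clear of the stop before lifting the rod.
- stop: The fallen panel stop, loose, about 50 g: dark blue U-shaped saddle standing on its legs, open side down; 30 mm over the legs (x), 36 long (y, along its channel), 26 tall, plus a steel thumb screw (12 across, 8 tall) on top. Legs 5 thick, channel 20 wide and 22 deep. Origin: centre of its underside. Half a turn leaves it the same. It starts behind the guard at any yaw.
- guard: Clear heat guard, fixed: upright panel 300 mm long (x), 4 thick, 48 to 148 mm above the desk, bottom edge in aluminium, between 16 mm posts at x = -158 and 158 (feet 4 tall, to 28 mm either way in y). The gap under it is open. A lip at the top reaches 22 mm to +y. Origin: on the desk under its middle. -y is the working side; the hot side is y 0 to 80, the stop starts there at y 26 to 35, x -25 to 50.
- station: The hot-air station, fixed: white box 220 (x) by 160 (y) by 130 mm tall, parallel to the guard. Origin: centre of its underside, which lies at x = 0, y = 160 mm in the guard's frame. Its black handpiece hangs over the space behind the guard at x = -75, y = 59 mm in the guard's frame (36 mm across, lowest point 72 mm above the desk).
- separator: Lever-arm glass separator, fixed: base plate x -95 to +75, y -125 to +125 mm, 16 tall; over it a body with an aluminium bed, x -81 to +61, y -110 to +110, bed top 48 mm above the desk; at its rear a raised lever arm, all at x above +25 mm, up to 310 mm high. Origin: on the desk; -x is its front. The stop rail runs along the bed's front edge (rail_top).
- rail_top (a point): Middle of the top of the steel stop rail, at x = -62, z = 78 mm in the separator's frame, axes as the separator's. The rail is 16 mm wide (x), 180 long (y), its top 30 above the bed. A stop sits astride it, its y along the rail, the underside of its roof on the rail, its origin 22 mm below this point; anywhere free along the rail will do if it is wholly on it.
- twin_top (a point): Middle of the roof's top of the other stop (same shape and size as stop), already clamped somewhere on the rail, 4 mm above the rail's top.
- panel: A phone display panel, loose, dark glass, 70 (x) by 148 (y) by 4 mm, lying on the separator's bed behind the rail. Origin: centre of its underside. Leave it.
- cup: A loose black suction cup, 44 mm across, 36 mm tall, on the desk. Either this or the jar stands on the working side near the far end of the guard. Origin: centre of its underside. Leave it.
- nozzle: A loose spare steel nozzle, 22 mm across, 36 mm tall, standing behind the guard near its far end. Origin: centre of its underside. Leave it.
- tin: A small loose green tin, 33 mm across, 14 mm tall, on the working side near the guard's near end. Origin: centre of its underside. Leave it.
- pick: A loose steel pick, 160 mm long along its x, 8 mm thick, lying far out on the desk. Origin: under its shaft. Leave it.
- jar: A loose amber jar, 48 mm across, 45 mm tall, with a white lid, on the desk. Either this or the suction cup stands on the working side near the far end of the guard. Origin: centre of its underside. Leave it.
- bottle: A loose white bottle, 60 mm across, 130 mm tall, at the left near the robot. Origin: centre of its underside. Leave it.
- driver: A loose screwdriver, 150 mm long and up to 26 thick, lying along its x in front of the separator. Origin: under its middle. Leave it.

How it is judged (in metres and radians):
On the way, in this order (a step that is already met when the one before it is completed fails the run):
1. the hooked rod, held in the gripper, has its bent end behind the guard, low down (y of hook_bend in the frame of guard above 0.02 m and height (world z) of hook_bend below 0.05 m and contact force between the fingers and hook above 0.5 N and y of stop in the frame of guard above -0.02 m), for 0.1 s.
2. the stop has been drawn out on to the working side, standing on the desk, not held by the fingers (y of stop in the frame of guard below -0.045 m and height (world z) of stop below 0.01 m and contact force between the fingers and stop below 0.1 N), for 0.2 s.
At the end, for the whole second after the job is handed in: The stop is at rest astride the rail: centred within 5 mm across, fully down within 3.5 mm, within 78 mm of the rail's middle, in line within 0.2 rad, upright within 0.1 rad. The hooked rod lies flat and still on the desk, its bent end on the working side of the guard (x of stop in the frame of rail_top between -0.005 and 0.005 m and z of stop in the frame of rail_top between -0.0255 and -0.0185 m and y of stop in the frame of rail_top between -0.078 and 0.078 m and angle between the x axis of stop and the x axis of separator, either way round below 0.2 rad and angle between stop's own z axis and vertical below 0.1 rad and linear speed of each of stop, hook below 0.01 m/s and height (world z) of hook between -0.005 and 0.005 m and angle between hook's own z axis and vertical below 0.08 rad and y of hook_bend in the frame of guard below -0.01 m); the robot touches nothing.
It fails at once if the gripper itself goes behind the guard, or touches the stop while that is still behind or under the guard ((y of stop in the frame of guard above -0.02 m and contact force between any of the fingers, the arm and stop above 0.1 N) or (y of the grasp point in the frame of guard above 0.01 m and x of the grasp point in the frame of guard between -0.18 and 0.18 m and height (world z) of the grasp point below 0.22 m)).
It fails at once if the rod or the stop is dropped (falls free of the fingers faster than 0.7 m/s, some 25 mm) ((contact force between the fingers and hook below 0.01 N and linear speed of hook above 0.7 m/s) or (contact force between the fingers and stop below 0.01 N and linear speed of stop above 0.7 m/s)).
It fails at once if the other stop is shifted by more than 8 mm (distance of twin_top from where it was at the start of the episode above 0.008 m).
It fails at once if the display panel is shifted by more than 10 mm, or pressed with more than 5 N (distance of panel from where it was at the start of the episode above 0.01 m or contact force between any of the fingers, the arm, hook, stop and panel above 5 N).
It fails at once if the cup, nozzle, tin, pick, jar, bottle or screwdriver is shifted by more than 20 mm (distance of any of cup, nozzle, tin, pick, jar, bottle, driver from where it was at the start of the episode above 0.02 m).
It also fails if it takes over 64 s, if anything falls off the work surface, if the arm or the gripper's body presses on something with over 40 N, if the wrist force passes 120 N, or if a joint passes its speed limit or range.

## Working session

There is one attempt and no reset: what is moved stays moved. The work goes in short steps, Python scripts to look and compute and a shell command to move; the robot and the scene stay as the last step left them, time stands still between calls to the robot, and variables do not carry over. Pictures are saved under pics/ and viewed, and the job is handed in when it is done.

```bash
mkdir -p pics; ls
python3 - <<'E'
from rig import ctrl, vision
import cv2
print(ctrl.sense())
for n in ["scene","top","wrist"]:
    c=vision.capture(n)
    cv2.imwrite(f"pics/{n}0.png",c["image"][:,:,::-1])
    print(n,{k:(v.tolist() if hasattr(v,'tolist') else v) for k,v in c.items() if k!="image"})
E
```

```text
pics
{'time_s': 0.0, 'joints': array([-1.38740590e+00,  3.13462531e-01,  1.49844479e+00,  1.17226411e-05,
        1.33103013e+00, -2.23389519e-01]), 'dq': array([-0.00137293, -0.00067958,  0.00054733,  0.00032249,  0.00197816,
        0.00035577]), 'tau': array([ 1.04930044e-03, -4.12264717e+01, -2.59744245e+01, -1.05793977e-04,
        4.10244218e-03,  2.85900668e-06]), 'eef_pos': array([ 207.66707082, -481.90325203,  238.72576891]), 'ee_rot': array([ 0.14235263,  0.69254509,  0.14330319, -0.69251803]), 'force': array([0.1208551 , 0.33692992, 0.20421621]), 'wrist_torque': array([ 0.00409859, -0.0232553 , -0.00854907]), 'grip_width': 0.9999692028502236}
scene {'mtx': [[418.52538105659056, 0.0, 275.25588268536984], [0.0, 418.52538105659056, 211.3689004402956], [0.0, 0.0, 1.0]], 'k1': -0.1213168264643968, 'R': [[0.5880599035566813, 0.8087856110615709, 0.007168344904358387], [0.6307143351148901, -0.45300168927050205, -0.6300705492233816], [-0.5063447218145845, 0.3750404043004337, -0.7765048086346139]], 't': [-355.25126044655406, -301.1986388314137, 1275.7966310790493]}
top {'mtx': [[383
[... 151 characters left out ...]
457531291, -0.9993532222132128, -0.034845454130146766], [-0.9953291325758318, 0.012187784827021857, -0.0957672999872737], [0.09613004872207942, 0.033831865941435606, -0.9947936562823525]], 't': [38.34502325899759, 592.0298306423343, 882.8703954272904]}
wrist {'mtx': [[325.6850138037458, 0.0, 275.0999654554696], [0.0, 325.6850138037458, 205.2703342571174], [0.0, 0.0, 1.0]], 'k1': -0.06913447361931203, 'hand_eye': [[0.0002788978390479487, -0.28102475928532383, 0.9597004776932332, -134.03368826252063], [0.9999997789215316, 0.0006576841767199596, -9.80224998609236e-05, 0.9634799038060748], [-0.0006036330691412505, 0.9597002928623851, 0.2810248805834964, -71.3395143288574], [0.0, 0.0, 0.0, 1.0]]}
```

View pics/scene0.png

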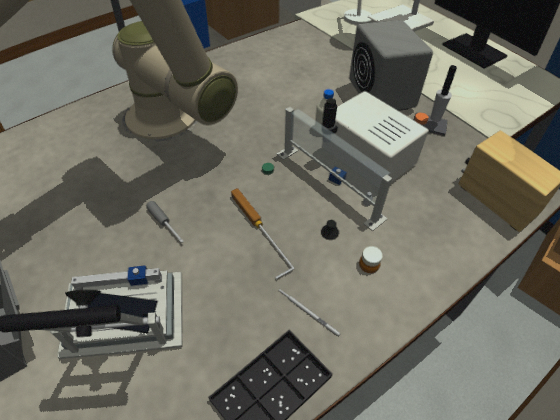

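View pics/top0.png

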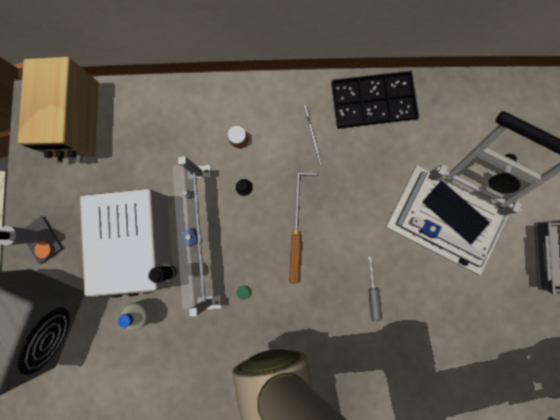

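View pics/wrist0.png

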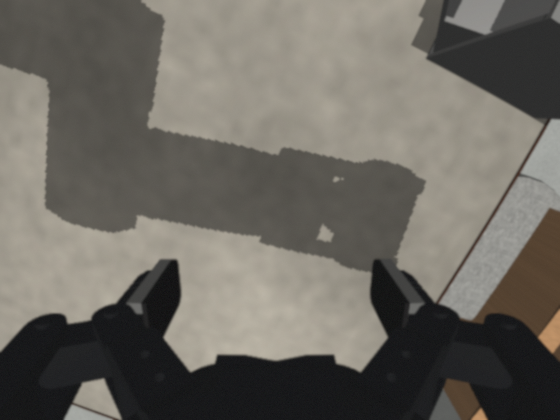

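Top view: world +x runs up and +y left. The guard is at columns 175-215, the stop at (190,237), the hook's handle at (295,258) with its bend at (307,174), and the separator at (450,220). Next I'll write helpers and look at enlarged crops.

```bash
cat > h.py <<'E'
import numpy as np, cv2
from rig import ctrl, vision
from scipy.spatial.transform import Rotation as Rn
def cam(n):
    s=ctrl.sense(); c=vision.capture(n)
    if n=="wrist":
        T=np.eye(4); q=s["ee_rot"]; T[:3,:3]=Rn.from_quat([q[1],q[2],q[3],q[0]]).as_matrix(); T[:3,3]=s["eef_pos"]
        W=T@np.array(c["hand_eye"]); R=W[:3,:3].T; c["R"]=R; c["t"]=-R@W[:3,3]
    c["R"]=np.array(c["R"]);c["t"]=np.array(c["t"]);c["mtx"]=np.array(c["mtx"])
    return c
def proj(c,P):
    P=np.atleast_2d(np.array(P,float)); X=P@c["R"].T+c["t"]
    d=np.array([c["k1"],0,0,0,0.]); 
    r,_=cv2.Rodrigues(c["R"])
    p,_=cv2.projectPoints(P.reshape(-1,1,3),r,c["t"].reshape(3,1),c["mtx"],d)
    return p[:,0]
def back(c,uv,z):
    uv=np.atleast_2d(np.array(uv,float))
    n=cv2.undistortPointsIter(uv.reshape(-1,1,2),c["mtx"],np.array([c["k1"],0,0,0,0.]),None,None,(3,50,1e-9))[:,0]
    d=np.c_[n,np.ones(len(n))]@c["R"]; o=-c["R"].T@c["t"]
    return o+d*((np.asarray(z)-o[2])/d[:,2])[:,None]
def save(c,name,box=None,s=1,pts=None,lines=None):
    im=c["image"][:,:,::-1].copy()
    x0,y0,x1,y1=box or (0,0,560,420)
    im=cv2.resize(im[y0:y1,x0:x1],None,fx=s,fy=s,interpolation=cv2.INTER_CUBIC)
    f=lambda p:tuple(int(round(v)) for v in ((p[0]+.5-x0)*s-.5,(p[1]+.5-y0)*s-.5))
    for p in (pts if pts is not None else []): cv2.circle(im,f(p),2,(0,0,255),-1)
    for a in (lines or []):
        for i in range(len(a)-1): cv2.line(im,f(a[i]),f(a[i+1]),(0,255,0),1)
    cv2.imwrite(f"pics/{name}.png",im)
E
cat > a.py <<'E'
from h import *
import pickle
t=cam("top"); s=cam("scene"); pickle.dump((t,s),open("c0.pkl","wb"))
save(t,"t_guard",(160,140,260,330),3)
save(t,"t_hook",(255,150,345,300),4)
save(t,"t_sep",(380,100,540,280),3)
save(s,"s_guard",(250,90,400,240),4)
save(s,"s_sep",(50,250,200,360),5)
E
python3 a.py
```

```text
(no output)
```

View pics/t_guard.png

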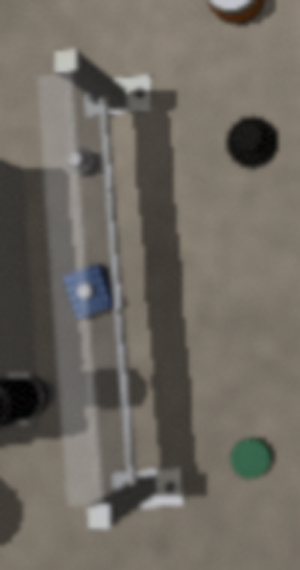

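View pics/t_hook.png

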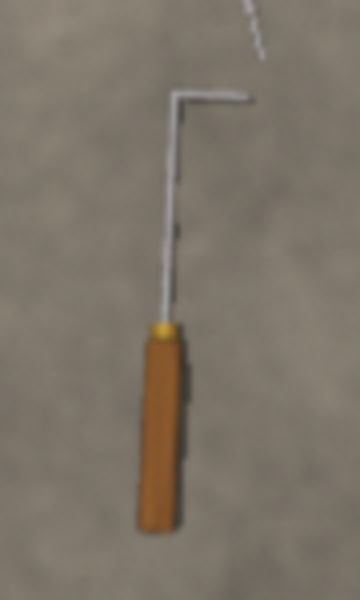

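View pics/t_sep.png

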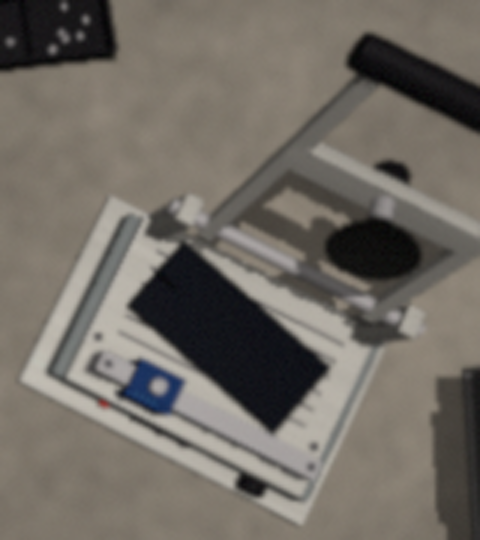

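View pics/s_guard.png

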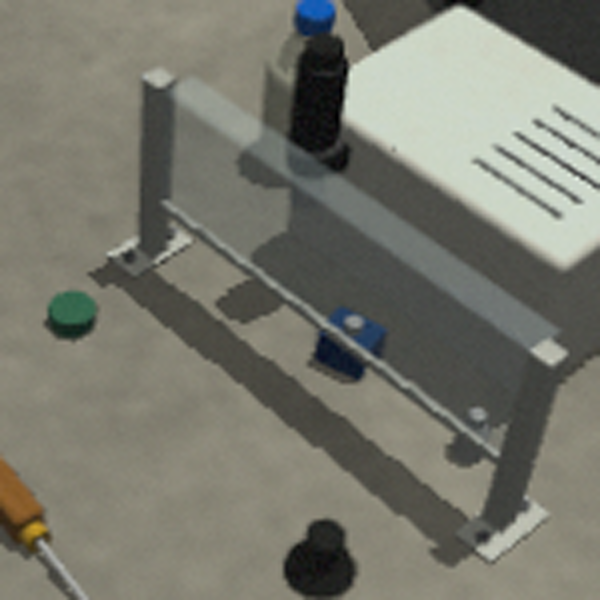

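View pics/s_sep.png

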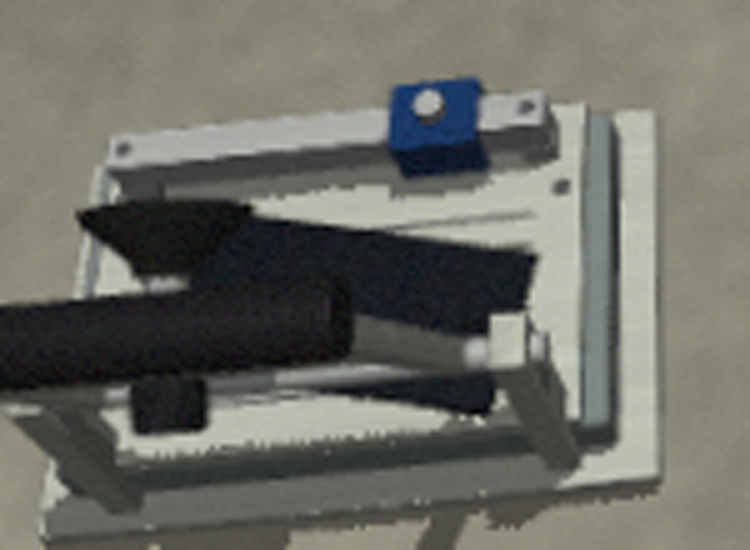

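```bash
cat > b.py <<'E'
from h import *
import pickle
t,s=pickle.load(open("c0.pkl","rb"))
save(s,"s_hook",(220,180,310,290),6)
save(s,"s_stop",(315,155,365,205),12)
save(t,"t_stop",(175,220,215,255),16)
save(t,"t_rail",(395,200,495,275),7)
E
python3 b.py
```

```text
(no output)
```

View pics/s_hook.png

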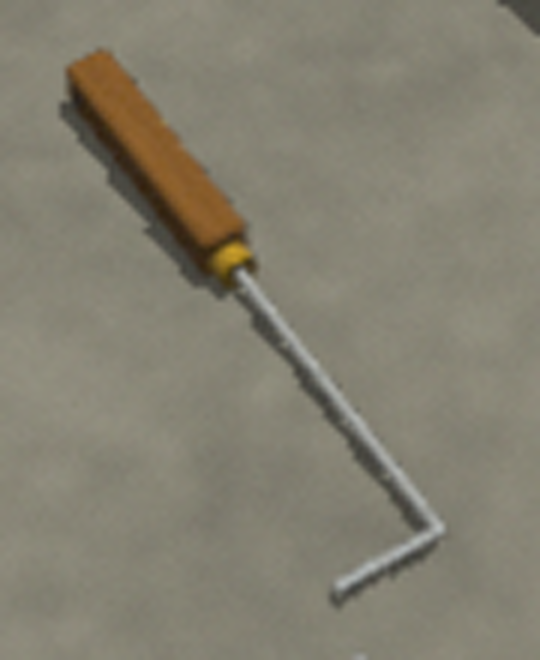

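View pics/s_stop.png

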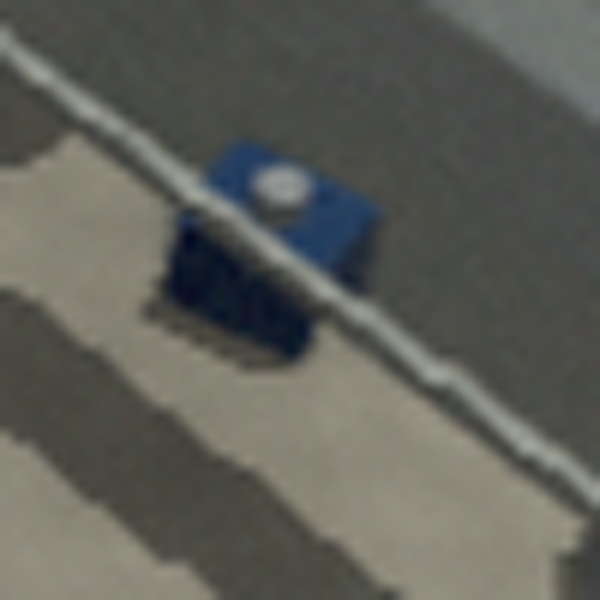

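View pics/t_stop.png

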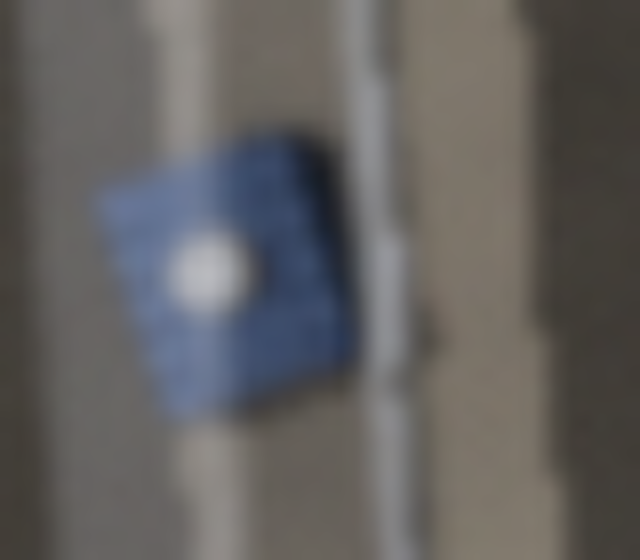

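View pics/t_rail.png

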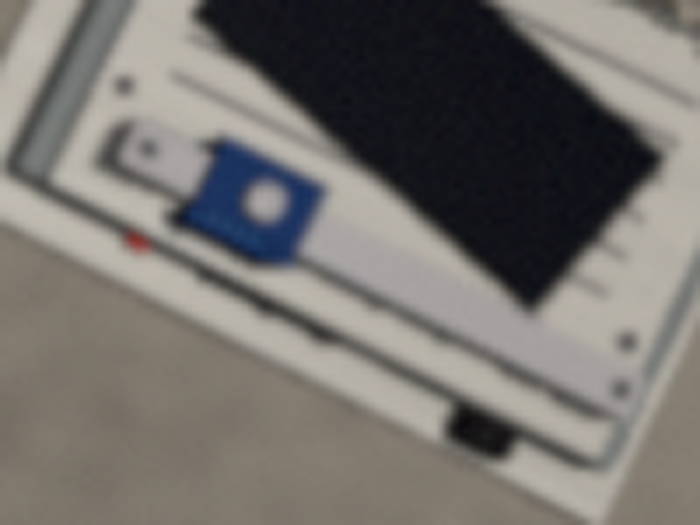

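```bash
cat > fit.py <<'E'
from h import *
import pickle
from scipy.optimize import least_squares
t,s=pickle.load(open("c0.pkl","rb"))
def tr(p,P):
    P=np.array(P,float); c,S=np.cos(p[2]),np.sin(p[2])
    return np.c_[p[0]+c*P[:,0]-S*P[:,1],p[1]+S*P[:,0]+c*P[:,1],P[:,2]]
def fit(name,obs,p0):
    # obs: list (cam, crop x0,y0,scale, [(u,v,model pt)])
    def f(p):
        r=[]
        for c,x0,y0,k,L in obs:
            uv=np.array([[(a[0]+.5)/k-.5+x0,(a[1]+.5)/k-.5+y0] for a in L])
            r.append((proj(c,tr(p,[a[2] for a in L]))-uv).ravel())
        return np.concatenate(r)
    o=least_squares(f,p0,loss="soft_l1",x_scale=[10,10,.1])
    print(name,o.x.round(3),"cost",round(o.cost,2)); print(f(o.x).reshape(-1,2).round(1).tolist())
    return o.x
g=fit("guard",[(t,160,140,3,[(105,98,(150,0,48)),(128,482,(-150,0,48)),(181,488,(-158,-28,4)),(150,91,(158,-28,4))]),
 (s,250,90,4,[(165,205,(-150,0,48)),(500,455,(150,0,48)),(122,262,(-158,-28,4)),(475,547,(158,-28,4))])],[500,150,0])
h=fit("hook",[(t,255,150,4,[(157,530,(-70,0,24)),(165,337,(45,0,24)),(175,96,(195,0,9)),(250,97,(195,-46,9))]),
 (s,220,180,6,[(86,60,(-70,0,24)),(222,240,(45,0,24)),(438,530,(195,0,9)),(335,593,(195,-46,9))])],[450,-80,0])
sep=fit("sep",[(t,380,100,3,[(22,380,(-95,125,16)),(302,523,(-95,-125,16)),(112,197,(75,125,16))]),
 (t,395,200,7,[(118,140,(-62,90,78)),(632,405,(-62,-90,78))]),
 (s,50,250,5,[(545,105,(-62,90,78)),(110,151,(-62,-90,78)),(660,112,(-95,125,16)),(660,482,(75,125,16))])],[500,-350,-.45])
st=[(-15,-18),(15,-18),(15,18),(-15,18)]
for k in range(2):
    # top view corners TL,TR,BR,BL ; world: up=+x left=+y
    cor=[(15,18),(15,-18),(-15,-18),(-15,18)] if k==0 else [(18,15),(18,-15),(-18,-15),(-18,15)]
    if k==1: cor=[(-b,a) for a,b in cor] ; cor=[(15,-18),(-15,-18),(-15,18),(15,18)]
    cor=[(a,b,26) for a,b in cor]
    yaw0=0.25 if k==0 else 0.25+np.pi/2
    p=fit("stop%d"%k,[(t,175,220,16,[(98,198,cor[0]),(270,133,cor[1]),(350,360,cor[2]),(175,418,cor[3]),(208,272,(0,0,34))]),
     (s,315,155,12,[(283,185,(0,0,34)),(240,143,cor[3]),(380,213,cor[0]),(333,285,cor[1])])],[500,180,yaw0])
    Rg=np.array([[np.cos(g[2]),np.sin(g[2])],[-np.sin(g[2]),np.cos(g[2])]])
    print("in guard",Rg@(p[:2]-g[:2]),p[2]-g[2])
    if k==0: s0=p
    else: s1=p
tw=back(t,[[(265.5/7)-.5+395,(201.5/7)-.5+200]],90)[0]; print("twin screw",tw)
E
python3 fit.py
```

```text
guard [5.27529e+02 2.25113e+02 7.80000e-02] cost 8.41
[[-0.9, -0.2], [-0.0, -0.1], [-1.7, -2.3], [-0.4, 1.3], [-0.8, 0.3], [-0.3, 3.1], [-0.1, 0.9], [-2.6, -0.6]]
hook [ 4.8509e+02  1.9000e-02 -5.0000e-02] cost 4.01
[[-0.5, 0.4], [-0.6, -0.3], [-0.9, -1.2], [-0.8, -0.8], [-1.7, -0.6], [-0.5, -0.2], [-0.7, 0.7], [-1.0, 0.1]]
sep [ 5.70706e+02 -3.70120e+02 -4.92000e-01] cost 9.14
[[-2.7, -0.4], [-1.3, 0.8], [-1.7, -1.6], [0.0, -0.8], [-0.4, -1.2], [-1.1, 0.4], [-1.8, 0.0], [-1.5, -0.9], [-1.1, -0.6]]
stop0 [5.25966e+02 2.55124e+02 3.77000e-01] cost 11.25
[[-2.0, 1.3], [1.1, -0.3], [0.5, -2.8], [-2.4, -0.8], [-0.7, -0.4], [-0.8, 0.3], [0.4, -0.4], [-1.0, -1.8], [-3.3, 0.6]]
in guard [ 0.77158758 30.04196687] 0.299044750936906
stop1 [525.543 254.716   1.912] cost 4.18
[[-0.9, -0.4], [0.0, -0.7], [-0.2, -0.7], [-1.0, -0.0], [-0.5, -0.2], [-1.0, 0.2], [-1.0, -0.2], [-0.7, -0.5], [-2.3, 0.4]]
in guard [ 0.31797707 29.6678897 ] 1.833906868902644
twin screw [ 536.3252085  -302.97921331   90.        ]
```

```bash
cat > poses.py <<'E'
import numpy as np
g=np.array([527.5,225.1,.078]); hk=np.array([485.1,0.,-.05]); sep=np.array([570.7,-370.1,-.492]); st=np.array([525.5,254.7,1.912])
def fr(p,q):
    c,s=np.cos(p[2]),np.sin(p[2]); q=np.array(q,float)
    return np.array([p[0]+c*q[0]-s*q[1],p[1]+s*q[0]+c*q[1]])
def to(p,w):
    c,s=np.cos(p[2]),np.sin(p[2]); d=np.array(w[:2])-p[:2]
    return np.array([c*d[0]+s*d[1],-s*d[0]+c*d[1]])
E
cat > nav.py <<'E'
from h import *
from poses import *
import sys
# tool state; yaw = heading of tool y (jaw) axis
def state():
    s=ctrl.sense(); q=s["ee_rot"]; R=Rn.from_quat([q[1],q[2],q[3],q[0]]).as_matrix(); return s,R
def show(target=None,jaw=None):
    s,R=state(); y=np.arctan2(R[1,1],R[0,1])
    print("t",round(s["time_s"],2),"tcp",s["eef_pos"].round(1),"jaw yaw",round(y,3),"tilt x",R[:,0].round(3),"F",s["force"].round(1),"grip",round(s["grip_width"],3),"j",s["joints"].round(2))
    if target is not None:
        d=R.T@(np.array(target)-s["eef_pos"]); print("to go tool axes (m):",(d/1000).round(4))
        if jaw is not None:
            a=(jaw-y+np.pi/2)%np.pi-np.pi/2
            print("world turn needed",round(a,3),"= tool x turn",round(-a,3))
E
python3 - <<'E'
from nav import *
import pickle
s,R=state(); print(R.round(3)); show()
t,sc=pickle.load(open("c0.pkl","rb"))
for n,uv,uv2,z in [("tin",(243.5,292.5),(268,168),14),("cup",(243.5,187),(331,227),30),("jar",(237,134),(372,254),45),("nozzle",(187,194),None,36)]:
    w=back(t,[uv],z)[0]; print(n,w.round(0),"guard",to(g,w).round(0), proj(sc,w).round(0))
for n,uv,z in [("drv0",(376,318),13),("drv1",(371,259),8),("bottle",(130,318),130)]:
    w=back(t,[uv],z)[0]; print(n,w.round(0))
E
```

```text
[[-0.     0.396 -0.918]
 [ 0.001 -0.918 -0.396]
 [-1.    -0.001 -0.   ]]
t 0.25 tcp [ 207.7 -482.1  239.1] jaw yaw -1.164 tilt x [-0.     0.001 -1.   ] F [-0.4 -0.7 -0. ] grip 1.0 j [-1.39  0.31  1.5  -0.    1.33 -0.22]
tin [391. 123.  14.] guard [-144.  -92.] [[265. 167.]]
cup [642. 120.  30.] guard [ 106. -113.] [[327. 225.]]
jar [769. 134.  45.] guard [ 233. -109.] [[370. 255.]]
nozzle [627. 256.  36.] guard [101.  23.] [[365. 193.]]
drv0 [ 330. -190.   13.]
drv1 [ 468. -183.    8.]
bottle [352. 348. 130.]
```

```bash
python3 -m jog '[[[0.0115,-0.0278,-0.0371,0,0,0],[0.0115,-0.0278,-0.0371,0,0,0],[0.0115,-0.0278,-0.0371,0,0,0],[0.0115,-0.0278,-0.0371,0,0,0],[0.0115,-0.0278,-0.0371,0,0,0],[0.0115,-0.0278,-0.0371,0,0,0],[0.0115,-0.0278,-0.0371,0,0,0],[0.0115,-0.0278,-0.0371,0,0,0],[0.0115,-0.0278,-0.0371,0,0,0],[0.0115,-0.0278,-0.0371,0,0,0],[0.0115,-0.0278,-0.0371,0,0,0],[0.0115,-0.0278,-0.0371,0,0,0]]]' 90 50
python3 -m jog '[[[0,0,0,0.153,0,0],[0,0,0,0.153,0,0],[0,0,0,0.151,0,0],[0,0,0,0,0,0]]]'
python3 - <<'E'
from nav import *
show([*fr(hk,(0,0)),13],hk[2]+np.pi/2)
c=cam("wrist"); 
mod=[(-70,11,24),(45,11,24),(45,-11,24),(-70,-11,24),(-70,11,24)]
L=[proj(c,[[*fr(hk,m[:2]),m[2]] for m in mod]),proj(c,[[*fr(hk,m[:2]),m[2]] for m in [(45,0,9),(195,0,9),(195,-46,9)]])]
save(c,"w1",lines=L)
E
```

```text
time_s: 1.75
eef_pos: [485.3, 1.8, 101.0]
ee_rot: [0.143, 0.693, 0.143, -0.692]
force: [-0.1, -0.3, 0.7]
grip_width: 0.647
time_s: 2.25
eef_pos: [484.6, 0.4, 101.2]
ee_rot: [0.017, -0.707, 0.017, 0.707]
force: [0.3, 0.3, 0.6]
grip_width: 0.646
t 2.25 tcp [4.846e+02 4.000e-01 1.012e+02] jaw yaw -1.62 tilt x [-0.  0. -1.] F [0.3 0.3 0.6] grip 0.646 j [-0.24  0.39  1.79  0.    0.96  1.38]
to go tool axes (m): [ 0.0882  0.0004 -0.0006]
world turn needed -0.001 = tool x turn 0.001
```

View pics/w1.png

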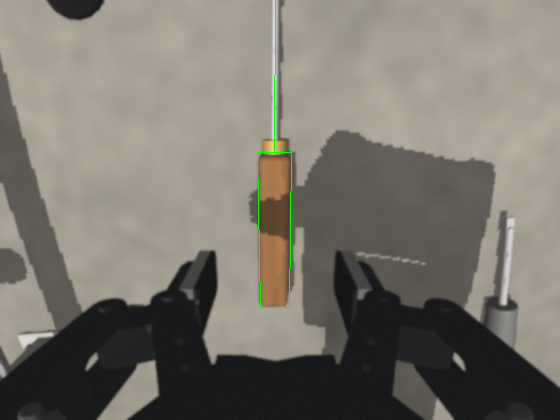

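The wrist view agrees with the hook model to about a millimetre. The handle sits at column 275, rows 153-307, centred between the jaws, so I'll lower and grip.

```bash
python3 -m jog '[[[0.03,0,0,0,0,0],[0.03,0,0,0,0,0],[0.018,0,-0.0006,0,0,0],[0.009,0,0,0,0,0],[0,0,0,0,0,0]]]'
python3 -m jog '[[[0,0,0,0,0,0],[0,0,0,0,0,0],[0,0,0,0,0,0],[0,0,0,0,0,0],[0,0,0,0,0,0],[0,0,0,0,0,0]]]' 255 50
python3 - <<'E'
from nav import *
show()
E
```

```text
time_s: 2.92
eef_pos: [485.1, 0.3, 14.2]
ee_rot: [0.017, -0.707, 0.017, 0.707]
force: [0.4, 1.4, 0.7]
grip_width: 0.643
time_s: 3.68
eef_pos: [485.7, 0.2, 15.1]
ee_rot: [-0.018, 0.707, -0.018, -0.706]
force: [-1.2, -0.4, 6.3]
grip_width: 0.245
t 3.67 tcp [4.857e+02 2.000e-01 1.510e+01] jaw yaw -1.621 tilt x [ 0.002 -0.    -1.   ] F [-1.2 -0.4  6.3] grip 0.245 j [-0.24  0.54  1.84 -0.    0.76  1.38]
```

```bash
python3 -m jog '[[[-0.005,0,0,0,0,0],[-0.015,0,0,0,0,0],[-0.025,0.012,0,0,0,0],[0,0.02,0.006,0,0,0],[0,0.02,0.006,0,0,0],[0,0.009,0.001,0,0,0]]]'
python3 -m jog '[[[0,0,0,-0.17,0,0],[0,0,0,-0.17,0,0],[0,0,0,-0.17,0,0],[0,0,0,-0.17,0,0],[0,0,0,-0.17,0,0],[0,0,0,-0.17,0,0],[0,0,0,-0.17,0,0],[0,0,0,-0.17,0,0],[0,0,0,-0.17,0,0],[0,0,0,-0.169,0,0],[0,0,0,0,0,0],[0,0,0,0,0,0]]]'
python3 - <<'E'
from nav import *
show([*fr(g,(-80,-280)),18],.078)
c=cam("top"); save(c,"t2",(100,100,400,325),2.6); c=cam("scene"); save(c,"s2",(180,80,420,260),3.3)
E
```

```text
time_s: 4.42
eef_pos: [469.1, -60.7, 60.1]
ee_rot: [-0.018, 0.707, -0.018, -0.707]
force: [-0.7, 0.2, -1.7]
grip_width: 0.244
time_s: 5.92
eef_pos: [469.3, -59.8, 59.5]
ee_rot: [0.518, 0.481, 0.518, -0.481]
force: [-0.3, -0.6, -0.4]
grip_width: 0.246
t 5.92 tcp [469.3 -59.8  59.5] jaw yaw 0.075 tilt x [ 0. -0. -1.] F [-0.3 -0.6 -0.4] grip 0.246 j [-0.38  0.44  1.86  0.    0.85 -0.45]
to go tool axes (m): [0.0415 0.0003 0.0005]
world turn needed 0.003 = tool x turn -0.003
```

View pics/t2.png

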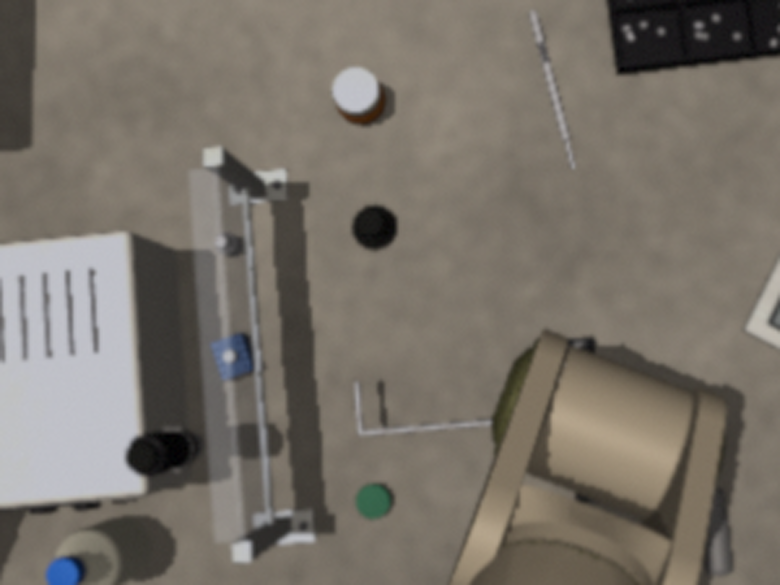

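View pics/s2.png

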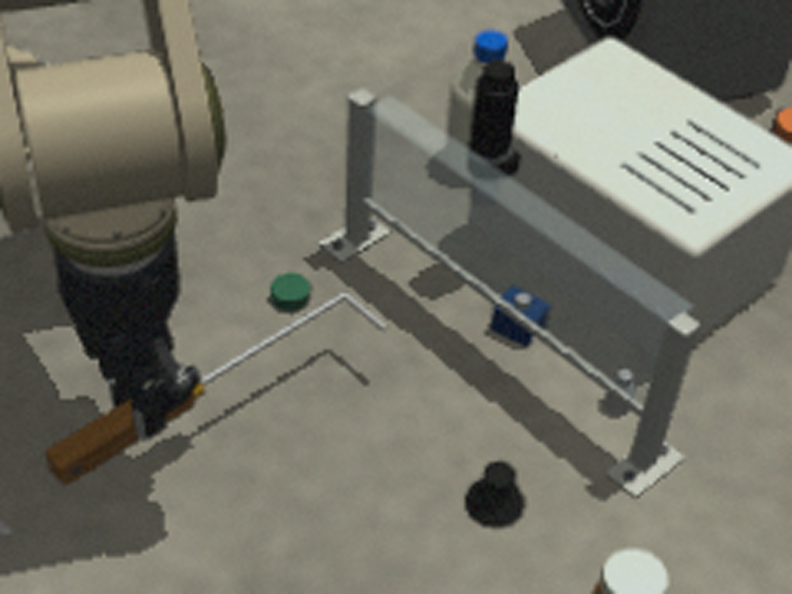

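```bash
cat > ov.py <<'E'
from nav import *
def ovl(name,camn,box,k,hpose=None,hz=0,hit=True,stp=None):
    c=cam(camn); L=[]
    G=lambda m:[*fr(g,m[:2]),m[2]]
    L.append(proj(c,[G((-150,0,48)),G((150,0,48))]))
    for x in(-158,158): L.append(proj(c,[G((x-8,-28,4)),G((x+8,-28,4)),G((x+8,28,4)),G((x-8,28,4)),G((x-8,-28,4))])); L.append(proj(c,[G((x,-8,4)),G((x,-8,148))]))
    if hpose is not None:
        L.append(proj(c,[[*fr(hpose,m[:2]),m[2]+hz] for m in [(45,0,9),(195,0,9),(195,-46,9)]]))
    q=st if stp is None else stp
    for z in (0,26): L.append(proj(c,[[*fr(q,m),z] for m in [(15,18),(15,-18),(-15,-18),(-15,18),(15,18)]]))
    save(c,name,box,k,lines=L); return c
E
python3 - <<'E'
from ov import *
hp=np.array([469.3,-59.8,.075+np.pi/2])
ovl("t3","top",(160,140,310,330),3.1,hp,45); ovl("s3","scene",(230,80,400,240),3.7,hp,45)
E
```

```text
(no output)
```

View pics/t3.png

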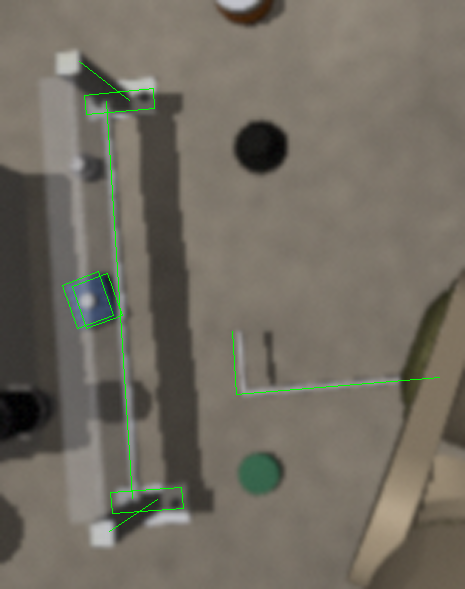

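View pics/s3.png

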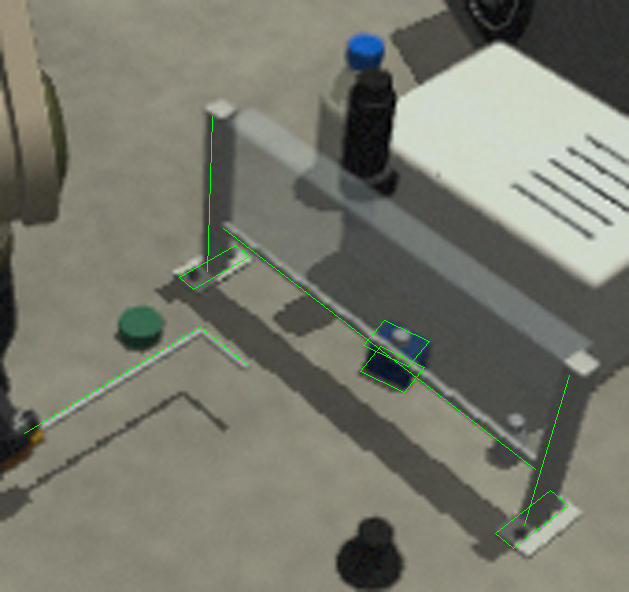

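The grasp held: the rod is at guard x≈-80 and its bend is still on the working side, about 3 mm from the model. The overlay puts the tin and cup clear of its path. I'll lower it and slide it under the guard.

```bash
python3 -m jog '[[[0.02,0,0,0,0,0],[0.014,0,0,0,0,0],[0.0065,0,0,-0.003,0,0],[0,0,0,0,0,0]]]'
python3 -m jog '[[[0,0,-0.03,0,0,0],[0,0,-0.035,0,0,0],[0,0,-0.035,0,0,0],[0,0,-0.03,0,0,0],[0,0,-0.015,0,0,0],[0,0,0,0,0,0]]]'
python3 - <<'E'
from ov import *
show([*fr(g,(-26,-135)),19],.078)
s,R=state(); hp=np.array([*s["eef_pos"][:2],.075+np.pi/2]); print(to(g,hp))
ovl("t4","top",(160,140,310,330),3.1,hp,4); ovl("s4","scene",(230,80,400,240),3.7,hp,4)
E
```

```text
time_s: 6.62
eef_pos: [469.1, -59.9, 18.6]
ee_rot: [0.52, 0.479, 0.52, -0.479]
force: [0.0, -0.6, -0.8]
grip_width: 0.24
time_s: 7.38
eef_pos: [457.6, 84.8, 19.1]
ee_rot: [0.52, 0.479, 0.52, -0.479]
force: [0.6, -0.5, -1.3]
grip_width: 0.251
t 7.38 tcp [457.6  84.8  19.1] jaw yaw 0.082 tilt x [ 0.001 -0.    -1.   ] F [ 0.6 -0.5 -1.3] grip 0.251 j [-0.07  0.5   1.9  -0.    0.74 -0.15]
to go tool axes (m): [0.0001 0.0546 0.0008]
world turn needed -0.004 = tool x turn 0.004
[ -80.61729711 -134.39178499]
```

View pics/t4.png

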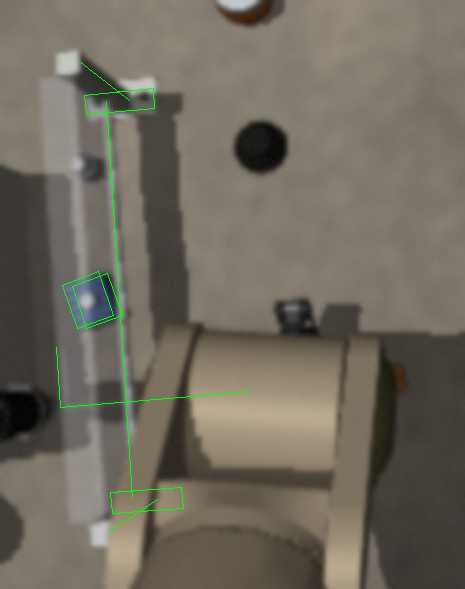

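View pics/s4.png

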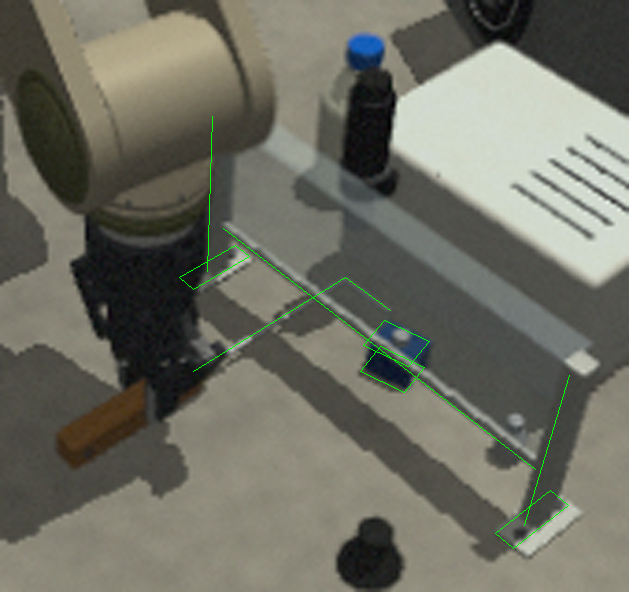

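Run:
```python
from ov import *
c=cam("top"); save(c,"t5",(170,215,225,280),9); c=cam("wrist"); save(c,"w5")
```

```text
(no output)
```

View pics/t5.png

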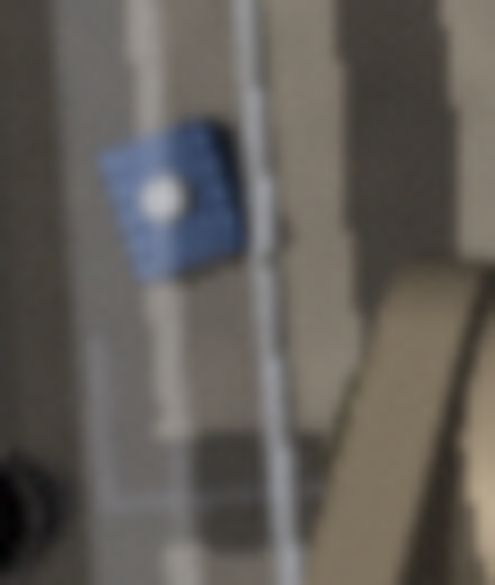

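View pics/w5.png

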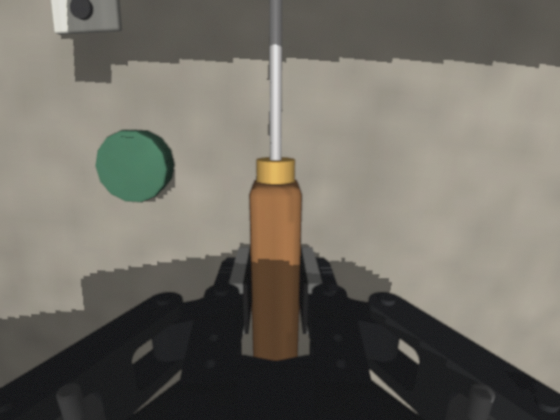

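Through the panel the bend shows at (95,340)-(110,500) in the 9x crop. It is about 9 mm behind the stop's back corner and short of it along the guard. I'll slide it 52 mm along the guard to get behind the stop.

```bash
python3 -m jog '[[[0,0.015,0,0.003,0,0],[0,0.015,0,0,0,0],[0,0.014,0,0,0,0],[0,0.008,0,0,0,0],[0,0,0,0,0,0],[0,0,0,0,0,0]]]'
python3 - <<'E'
from ov import *
show()
c=cam("top"); save(c,"t6",(170,215,225,280),9); c=cam("scene"); save(c,"s6",(300,140,380,210),8)
E
```

```text
time_s: 8.32
eef_pos: [508.8, 88.5, 18.7]
ee_rot: [0.519, 0.48, 0.519, -0.48]
force: [-0.3, -0.4, -0.3]
grip_width: 0.24
t 8.32 tcp [508.8  88.5  18.7] jaw yaw 0.078 tilt x [-0.001  0.    -1.   ] F [-0.3 -0.4 -0.3] grip 0.24 j [-0.05  0.58  1.75 -0.    0.81 -0.13]
```

View pics/t6.png

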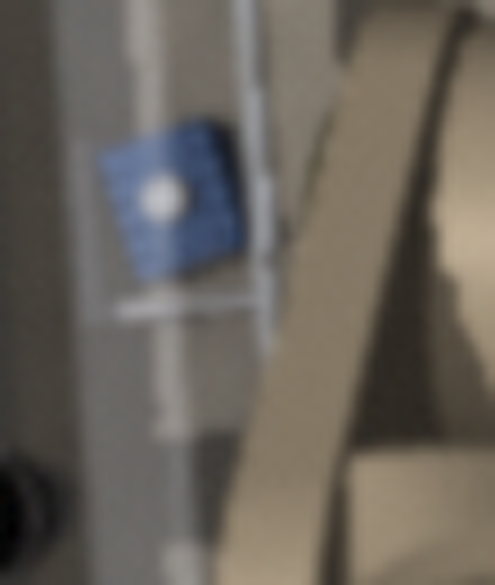

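View pics/s6.png

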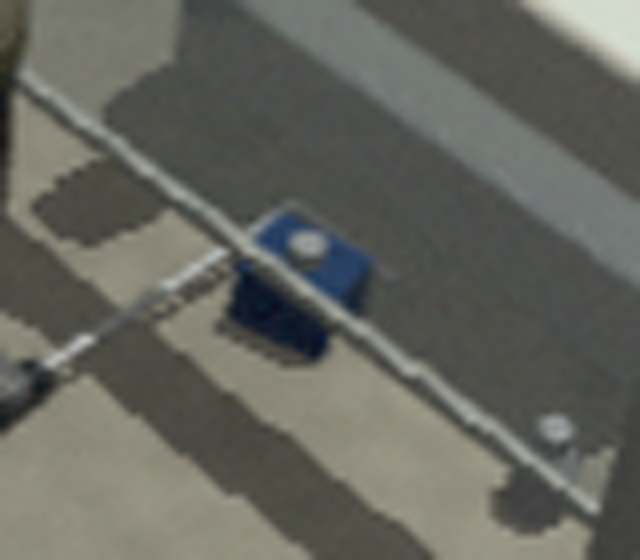

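The bend now runs from (75,140) to (90,310) behind the stop and overlaps it fully, with the shaft about 3 mm off its near side. I'll draw it out gently.

```bash
python3 -m jog '[[[0,0,0.006,0,0,0],[0,0,0.008,0,0,0],[0,0,0.01,0,0,0],[0,0,0.012,0,0,0],[0,0,0.012,0,0,0],[0,0,0.012,0,0,0],[0,0,0,0,0,0]]]'
python3 - <<'E'
from ov import *
show()
c=cam("top"); save(c,"t7",(170,205,240,280),8); c=cam("scene"); save(c,"s7",(290,140,380,220),7)
E
```

```text
time_s: 9.3
eef_pos: [514.1, 28.0, 18.8]
ee_rot: [0.519, 0.48, 0.519, -0.48]
force: [-0.3, 0.9, -0.7]
grip_width: 0.247
t 9.3 tcp [514.1  28.   18.8] jaw yaw 0.077 tilt x [ 0. -0. -1.] F [-0.3  0.9 -0.7] grip 0.247 j [-0.17  0.58  1.75 -0.    0.81 -0.25]
```

View pics/t7.png

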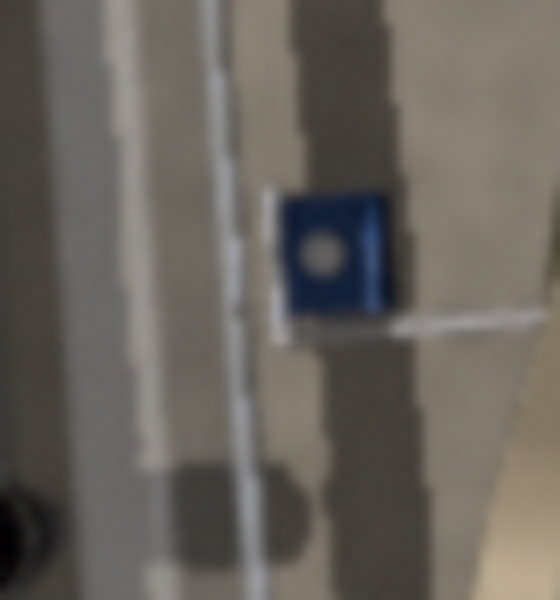

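View pics/s7.png

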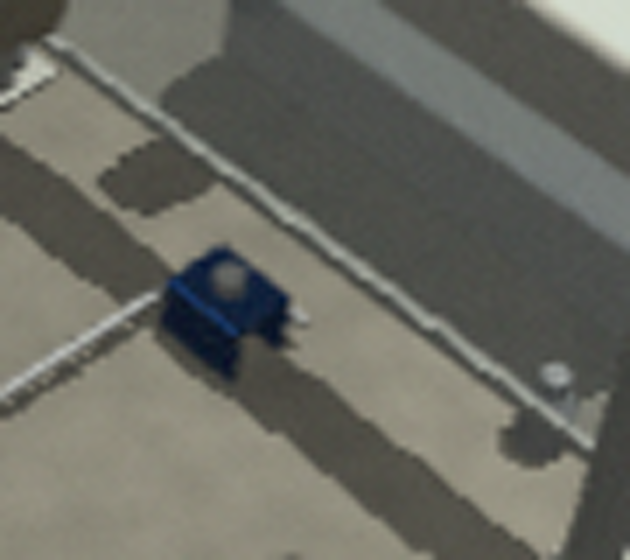

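The stop is out in front of the panel and squared against the bend, at (335,255) in the crop. I'll keep drawing.

```bash
python3 -m jog '[[[0,0,0.01,0,0,0],[0,0,0.013,0,0,0],[0,0,0.013,0,0,0],[0,0,0.013,0,0,0],[0,0,0.013,0,0,0],[0,0,0.011,0,0,0],[0,0,0.007,0,0,0],[0,0,0.004,0,0,0],[0,0,0,0,0,0],[0,0,0,0,0,0]]]'
python3 - <<'E'
from ov import *
show()
s,R=state(); print("bend guard y",to(g,s["eef_pos"])[1]+195)
c=cam("top"); save(c,"t8",(170,165,310,285),5); c=cam("scene"); save(c,"s8",(220,140,380,260),5)
E
```

```text
time_s: 10.65
eef_pos: [520.4, -54.6, 18.8]
ee_rot: [0.519, 0.48, 0.519, -0.48]
force: [0.1, 0.2, -1.1]
grip_width: 0.246
t 10.65 tcp [520.4 -54.6  18.8] jaw yaw 0.078 tilt x [-0.  0. -1.] F [ 0.1  0.2 -1.1] grip 0.246 j [-0.33  0.59  1.73  0.    0.82 -0.41]
bend guard y -83.32238302584437
```

View pics/t8.png

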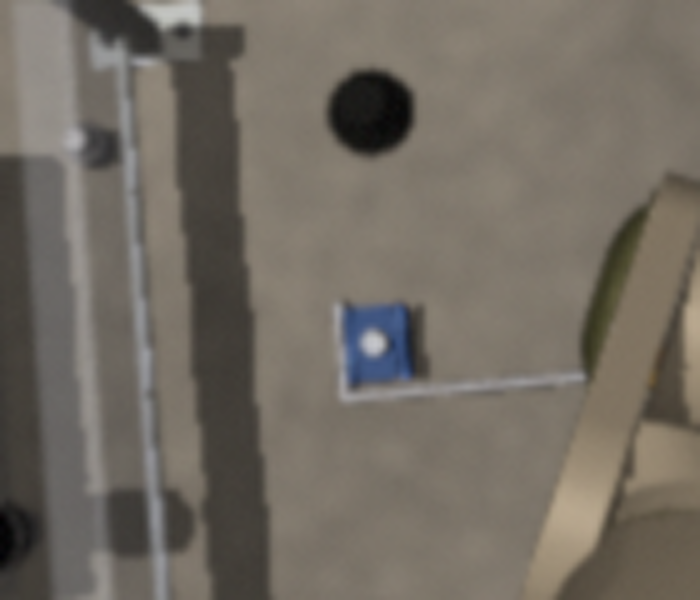

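View pics/s8.png

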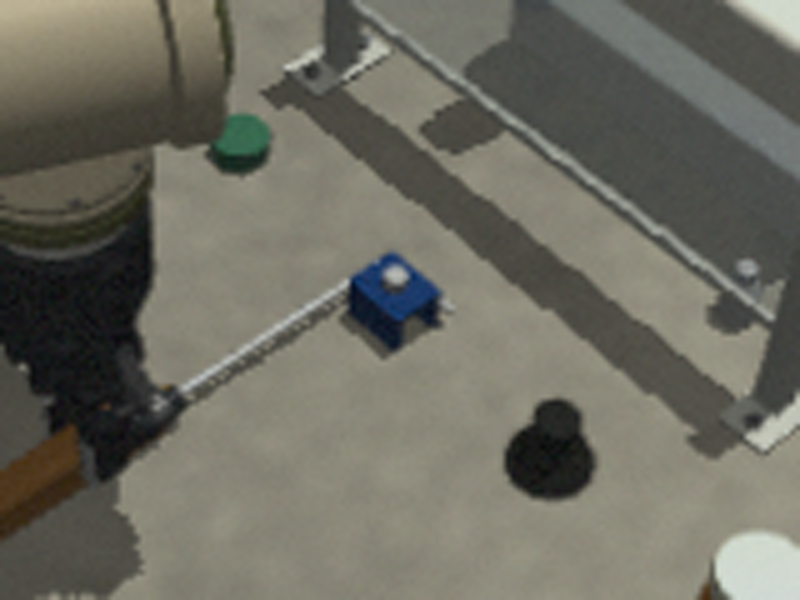

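```bash
python3 -m jog '[[[0,0,-0.005,0,0,0],[0,-0.012,-0.002,0,0,0],[0,-0.018,0,0,0,0],[0,-0.018,0,0,0,0],[0,-0.012,0,0,0,0],[0,-0.005,0,0,0,0],[0.002,0,0,0,0,0],[0.0014,0,0,0,0,0],[0,0,0,0,0,0],[0,0,0,0,0,0]]]'
python3 - <<'E'
from ov import *
show()
c=cam("top"); save(c,"t9",(170,165,310,285),5); c=cam("scene"); save(c,"s9",(200,140,360,260),5)
E
```

```text
time_s: 12.0
eef_pos: [455.2, -52.9, 15.3]
ee_rot: [0.519, 0.48, 0.519, -0.48]
force: [0.4, 0.6, -0.4]
grip_width: 0.242
t 12.0 tcp [455.2 -52.9  15.3] jaw yaw 0.078 tilt x [-0.  0. -1.] F [ 0.4  0.6 -0.4] grip 0.242 j [-0.37  0.5   1.92  0.    0.72 -0.45]
```

View pics/t9.png

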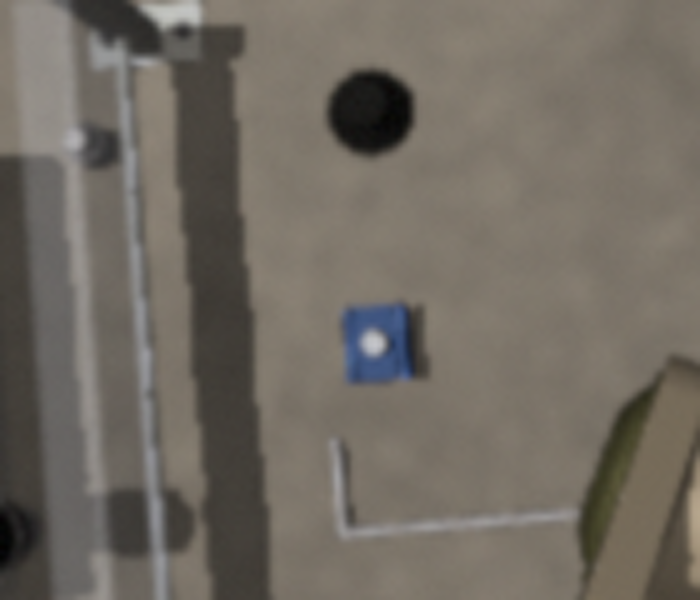

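View pics/s9.png

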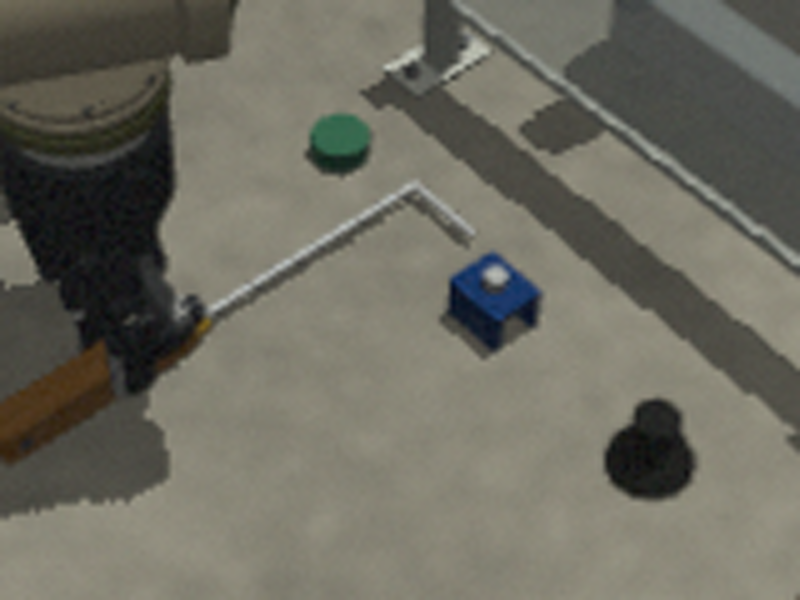

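The stop stands free and the rod is clear of it. I'll set the rod down and let go.

```bash
python3 -m jog '[[[0.0004,0,0,0,0,0],[0,0,0,0,0,0]]]'
python3 -m jog '[[[0,0,0,0,0,0],[0,0,0,0,0,0],[0,0,0,0,0,0],[0,0,0,0,0,0]]]' 110 30
python3 -m jog '[[[-0.01,0,0,0,0,0],[-0.03,0,0,0,0,0],[-0.05,0,0,0,0,0],[-0.02,0,0,0,0,0],[0,0,0,0,0,0]]]' 70
python3 - <<'E'
from ov import *
import pickle
show()
t=cam("top"); save(t,"t10",(170,165,330,285),4.5); s=cam("scene"); save(s,"s10",(180,140,360,275),4.4); pickle.dump((t,s),open("c1.pkl","wb"))
E
```

```text
time_s: 12.35
eef_pos: [455.2, -53.0, 15.1]
ee_rot: [0.519, 0.48, 0.519, -0.48]
force: [-0.4, -0.2, 3.5]
grip_width: 0.242
time_s: 12.85
eef_pos: [455.1, -53.0, 15.0]
ee_rot: [0.519, 0.48, 0.519, -0.48]
force: [0.5, -0.3, 0.4]
grip_width: 0.567
time_s: 13.48
eef_pos: [455.7, -53.2, 126.5]
ee_rot: [0.52, 0.481, 0.518, -0.48]
force: [0.7, 0.6, -0.3]
grip_width: 0.729
t 13.47 tcp [455.7 -53.2 126.5] jaw yaw 0.078 tilt x [ 0.003 -0.001 -1.   ] F [ 0.7  0.6 -0.3] grip 0.729 j [-0.37  0.3   1.84 -0.    1.   -0.45]
```

View pics/t10.png

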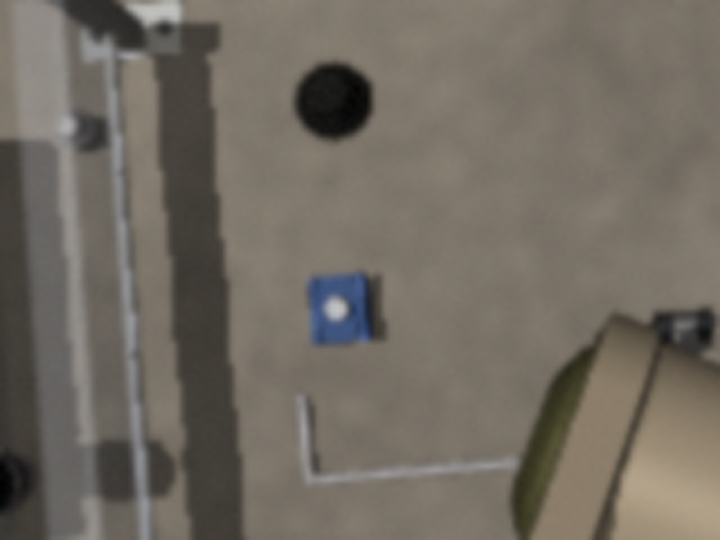

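View pics/s10.png

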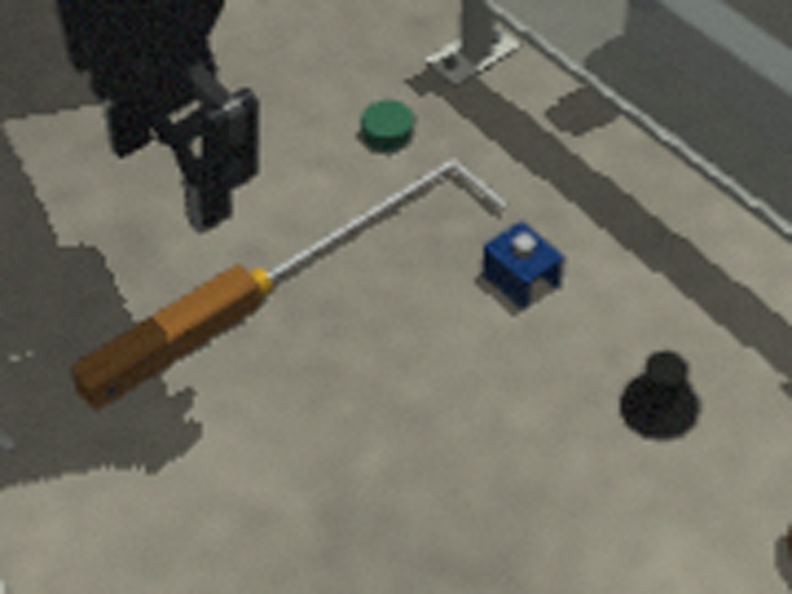

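Run:
```python
from ov import *
import pickle
t,s=pickle.load(open("c1.pkl","rb"))
u=(336.5/4.5-.5+170,309.5/4.5-.5+165); v=(523.5/4.4-.5+180,241.5/4.4-.5+140)
a=back(t,[u],34)[0]; b=back(s,[v],34)[0]; print(a,b,to(g,a),to(g,b))
m=(a+b)/2; show([m[0],m[1],100],-1.49)
```

```text
[531.51805466 117.96799974  34.        ] [532.98869986 121.77818805  34.        ] [  -4.34198738 -107.11936048] [  -2.57892019 -103.43535093]
t 13.57 tcp [454.7 -52.8 124.5] jaw yaw 0.078 tilt x [-0.001  0.    -1.   ] F [-0.6 -0.4 -0.8] grip 0.724 j [-0.37  0.3   1.84  0.    1.   -0.45]
to go tool axes (m): [ 0.0244  0.0908 -0.1661]
world turn needed -1.568 = tool x turn 1.568
```

```bash
python3 -m jog '[[[0.004,0.015,-0.0275,0,0,0],[0.004,0.015,-0.0275,0,0,0],[0.004,0.015,-0.0275,0,0,0],[0.004,0.015,-0.0275,0,0,0],[0.004,0.015,-0.0275,0,0,0],[0.004,0.016,-0.0285,0,0,0]]]'
python3 -m jog '[[[0,0,0,0.1745,0,0],[0,0,0,0.1745,0,0],[0,0,0,0.1745,0,0],[0,0,0,0.1745,0,0],[0,0,0,0.1745,0,0],[0,0,0,0.1745,0,0],[0,0,0,0.1745,0,0],[0,0,0,0.1745,0,0],[0,0,0,0.172,0,0],[0,0,0,0,0,0],[0,0,0,0,0,0]]]' 70
python3 - <<'E'
from ov import *
show()
c=cam("wrist"); q=np.array([532.2,119.9,1.649])
L=[proj(c,[[*fr(q,m),z] for m in [(15,18),(15,-18),(-15,-18),(-15,18),(15,18)]]) for z in(0,26)]
save(c,"w11",lines=L); save(c,"w11r"); import pickle; pickle.dump(c,open("cw.pkl","wb"))
E
```

```text
time_s: 14.32
eef_pos: [532.6, 120.5, 99.3]
ee_rot: [0.518, 0.479, 0.52, -0.481]
force: [0.6, 1.1, -0.6]
grip_width: 0.721
time_s: 15.7
eef_pos: [532.6, 119.6, 100.3]
ee_rot: [-0.03, -0.706, -0.03, 0.707]
force: [0.1, -0.0, -0.3]
grip_width: 0.723
t 15.7 tcp [532.6 119.6 100.3] jaw yaw -1.487 tilt x [-0.001 -0.    -1.   ] F [ 0.1 -0.  -0.3] grip 0.723 j [ 0.01  0.51  1.6  -0.    1.03  1.49]
```

View pics/w11.png

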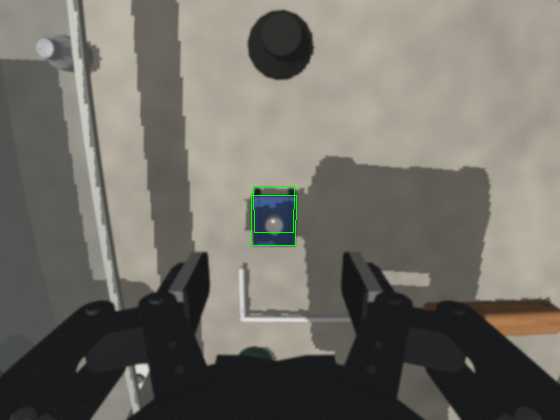

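The wrist view puts the stop at (274,218), matching the model and centred and square between the jaws. The bend tip is clear of the finger paths, so I'll lower and grip.

```bash
python3 -m jog '[[[0.03,0,0,0,0,0],[0.03,0,0,0,0,0],[0.017,0,0,0,0,0],[0.008,0,0,0,0,0],[0,0,0,0,0,0]]]'
python3 -m jog '[[[0,0,0,0,0,0],[0,0,0,0,0,0],[0,0,0,0,0,0],[0,0,0,0,0,0],[0,0,0,0,0,0],[0,0,0,0,0,0]]]' 255 40
python3 - <<'E'
from ov import *
show()
E
```

```text
time_s: 16.38
eef_pos: [533.1, 119.6, 16.1]
ee_rot: [0.029, 0.707, 0.029, -0.706]
force: [0.6, 0.1, 1.1]
grip_width: 0.723
time_s: 17.12
eef_pos: [533.5, 119.7, 16.9]
ee_rot: [0.029, 0.707, 0.029, -0.706]
force: [-1.4, 0.0, 5.8]
grip_width: 0.34
t 17.12 tcp [533.5 119.7  16.9] jaw yaw -1.49 tilt x [ 0.002  0.    -1.   ] F [-1.4  0.   5.8] grip 0.34 j [0.01 0.63 1.65 0.   0.85 1.5 ]
```

```bash
python3 -m jog '[[[-0.006,0,0,0,0,0],[-0.015,0,0,0,0,0],[-0.03,0,0,0,0,0],[-0.04,0,0,0,0,0],[-0.04,0,0,0,0,0],[-0.015,0,0,0,0,0],[0,0,0,0,0,0]]]'
python3 - <<'E'
from ov import *
show([*fr(sep,(-62,-25)),163],sep[2])
c=cam("scene"); save(c,"s12",(180,40,420,220),3.3); c=cam("wrist"); save(c,"w12")
E
```

```text
time_s: 18.0
eef_pos: [533.0, 119.6, 162.4]
ee_rot: [0.029, 0.707, 0.029, -0.706]
force: [-0.9, -0.5, -0.6]
grip_width: 0.342
t 18.0 tcp [533.  119.6 162.4] jaw yaw -1.49 tilt x [ 0.001  0.    -1.   ] F [-0.9 -0.5 -0.6] grip 0.342 j [ 0.01  0.43  1.54 -0.    1.17  1.5 ]
to go tool axes (m): [-0.0006  0.4786  0.0676]
world turn needed 0.998 = tool x turn -0.998
```

View pics/s12.png

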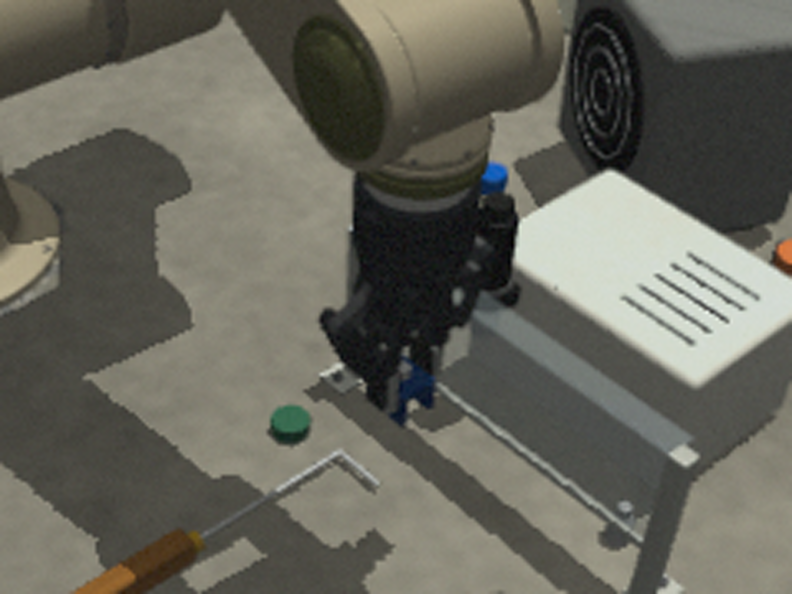

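View pics/w12.png

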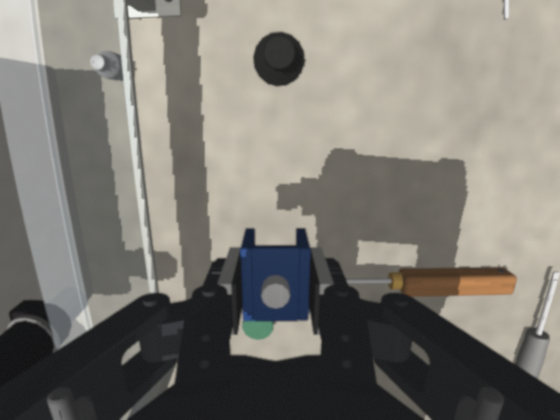

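The stop is held straight, with its top face at (243-308, 245-320) in the wrist view. I'll carry it to the rail.

```bash
python3 -m jog '[[[0,0.03,0.004,0,0,0],[0,0.04,0.0057,0,0,0],[0,0.0425,0.006,0,0,0],[0,0.0425,0.006,0,0,0],[0,0.0425,0.006,0,0,0],[0,0.0425,0.006,0,0,0],[0,0.0425,0.006,0,0,0],[0,0.0425,0.006,0,0,0],[0,0.0425,0.006,0,0,0],[0,0.0425,0.006,0,0,0],[0,0.04,0.0057,0,0,0],[0,0.028,0.004,0,0,0]]]'
python3 -m jog '[[[0,0,0,-0.167,0,0],[0,0,0,-0.167,0,0],[0,0,0,-0.167,0,0],[0,0,0,-0.167,0,0],[0,0,0,-0.167,0,0],[0,0,0,-0.163,0,0],[0,0,0,0,0,0],[0,0,0,0,0,0]]]'
python3 - <<'E'
from ov import *
import pickle
show([*fr(sep,(-62,-25)),163],sep[2])
c=cam("wrist"); save(c,"w13")
pickle.dump(c,open("cw13.pkl","wb"))
L=[proj(c,[[*fr(sep,m[:2]),m[2]] for m in [(-70,90,78),(-54,90,78),(-54,-20,78),(-70,-20,78),(-70,90,78)]])]
L.append(proj(c,[[*fr(sep,m[:2]),m[2]] for m in [(-95,125,16),(75,125,16)]]));L.append(proj(c,[[*fr(sep,m[:2]),m[2]] for m in [(-95,125,16),(-95,-60,16)]]))
save(c,"w13o",lines=L)
E
```

```text
time_s: 19.6
eef_pos: [503.5, -363.6, 159.9]
ee_rot: [-0.027, -0.706, -0.029, 0.707]
force: [0.5, -0.2, 0.0]
grip_width: 0.341
time_s: 20.6
eef_pos: [504.1, -362.1, 161.1]
ee_rot: [-0.362, -0.607, -0.363, 0.607]
force: [-0.2, 0.3, 0.1]
grip_width: 0.343
t 20.6 tcp [ 504.1 -362.1  161.1] jaw yaw -0.495 tilt x [-0.001  0.001 -1.   ] F [-0.2  0.3  0.1] grip 0.343 j [-0.81  0.59  1.29 -0.    1.26 -0.32]
to go tool axes (m): [-0.0019  0.0005  0.0006]
world turn needed 0.003 = tool x turn -0.003
```

View pics/w13.png

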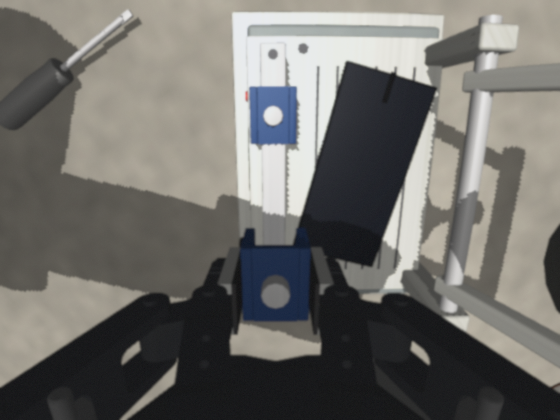

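View pics/w13o.png

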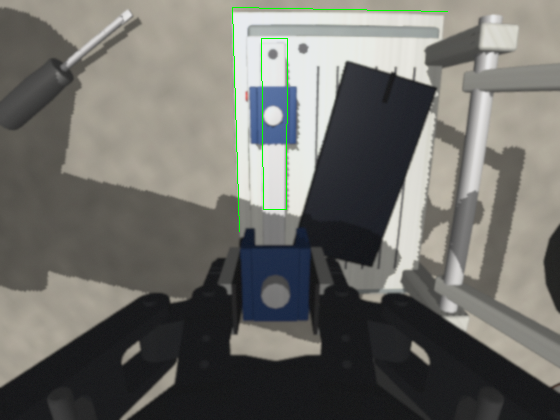

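Run:
```python
from ov import *
import pickle
c=pickle.load(open("cw13.pkl","rb"))
s,R=state(); p=s["eef_pos"]
T=lambda m: p+R@np.array(m,float)   # tool coords
# stop model in tool frame: underside at x=+16.5 ; jaw y = stop x ; z
def box(z,dx=0):
    return [T((16.5-z,a,b)) for a,b in [(15,18),(15,-18),(-15,-18),(-15,18),(15,18)]]
L=[proj(c,box(0)),proj(c,box(26)),proj(c,[[*fr(sep,m[:2]),m[2]] for m in [(-70,90,78),(-54,90,78),(-54,-20,78),(-70,-20,78),(-70,90,78)]])]
save(c,"w14",(215,180,335,330),4,lines=L)
save(c,"w14b",(225,10,325,250),2.5)
g_=cv2.cvtColor(c["image"],cv2.COLOR_RGB2GRAY).astype(int)
for r in (60,70,155,170,185,200,215): print(r,g_[r,254:296].tolist())
```

```text
60 [234, 234, 235, 234, 233, 225, 216, 220, 230, 233, 233, 234, 234, 234, 233, 232, 231, 228, 226, 225, 226, 228, 231, 233, 233, 233, 233, 232, 231, 227, 213, 178, 170, 205, 228, 233, 234, 234, 234, 234, 234, 234]
70 [234, 234, 234, 234, 232, 221, 205, 215, 229, 232, 233, 234, 234, 233, 234, 233, 234, 233, 234, 234, 234, 233, 233, 233, 233, 233, 232, 232, 231, 227, 213, 174, 142, 141, 168, 206, 227, 233, 234, 234, 234, 234]
155 [234, 234, 234, 234, 234, 234, 231, 223, 220, 225, 229, 230, 231, 230, 229, 228, 228, 228, 228, 228, 228, 227, 228, 227, 228, 228, 228, 227, 227, 222, 205, 170, 156, 185, 218, 230, 233, 234, 234, 234, 234, 234]
170 [234, 234, 234, 233, 233, 233, 230, 221, 215, 221, 226, 228, 229, 229, 228, 226, 226, 226, 226, 226, 226, 226, 226, 226, 226, 227, 227, 227, 225, 220, 199, 164, 144, 157, 185, 214, 228, 233, 233, 233, 233, 233]
185 [234, 234, 234, 233, 232, 231, 228, 217, 203, 213, 223, 226, 227, 227, 225, 224, 224, 223, 224, 224, 224, 224, 225, 224, 224, 224, 225, 225, 224, 218, 196, 165, 160, 183, 211, 226, 231, 232, 232, 232, 232, 232]
200 [233, 233, 233, 232, 231, 231, 228, 220, 213, 216, 222, 224, 224, 225, 223, 221, 222, 221, 221, 222, 222, 222, 222, 222, 222, 223, 223, 223, 222, 216, 191, 154, 137, 149, 183, 216, 228, 231, 231, 231, 231, 231]
215 [130, 132, 132, 131, 131, 130, 129, 128, 124, 120, 122, 124, 124, 124, 123, 127, 134, 135, 130, 125, 125, 128, 135, 137, 136, 147, 166, 172, 171, 174, 168, 145, 132, 130, 131, 131, 136, 146, 152, 161, 176, 182]
```

View pics/w14.png

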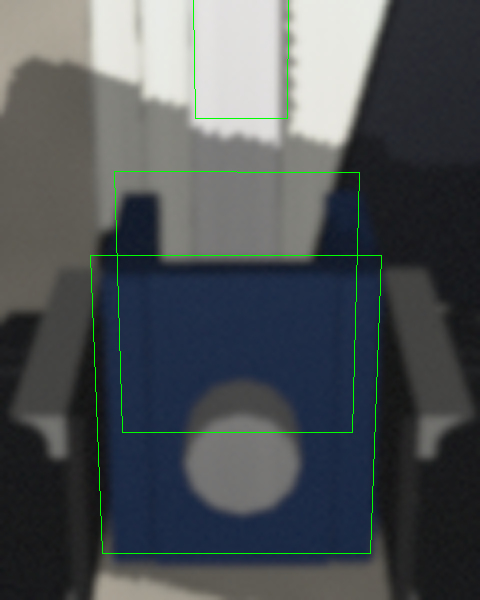

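View pics/w14b.png

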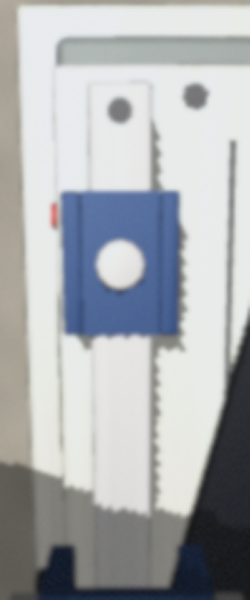

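```bash
cat > lat.py <<'E'
from ov import *
def lat(c,s,R,items):
    # items: (name,u,v,world z) -> tool coords
    for n,u,v,z in items:
        w=back(c,[(u,v)],z)[0]; print(n,(R.T@(w-s["eef_pos"])).round(2))
E
python3 - <<'E'
from lat import *
import pickle
c=pickle.load(open("cw13.pkl","rb")); s,R=state()
k=lambda u,v:((u+.5)/4-.5+215,(v+.5)/4-.5+180)
zb=161.1-16.9
lat(c,s,R,[("railL155",262,155,78),("railR155",284.8,155,78),("railL200",262,200,78),("railR200",284.5,200,78),
("legL",*k(122,195),zb),("legLin",*k(159,195),zb),("legRin",*k(327,195),zb),("legR",*k(366,195),zb),("topL",*k(103,265),zb+26),("topR",*k(381,265),zb+26),("topL2",*k(111,560),zb+26),("topR2",*k(371,560),zb+26),("screw",*k(243,463),zb+34)])
# twin
q=lambda u,v:((u+.5)/2.5-.5+225,(v+.5)/2.5-.5+10)
lat(c,s,R,[("twL",*q(63,192),82),("twR",*q(180,192),82),("twL2",*q(65,335),82),("twR2",*q(180,335),82)])
E
```

```text
railL155 [ 83.38  -8.13 -42.09]
railR155 [ 83.36   7.05 -42.09]
railL200 [ 83.37  -8.47 -11.01]
railR200 [ 83.35   7.09 -11.02]
legL [ 17.17 -14.15 -14.69]
legLin [ 17.17  -9.58 -14.7 ]
legRin [ 17.15  11.14 -14.71]
legR [ 17.14  15.95 -14.71]
topL [ -8.83 -13.77 -16.59]
topR [ -8.86  15.11 -16.61]
topL2 [ -8.84 -14.07  19.46]
topR2 [-8.87 15.19 19.42]
screw [-16.85   0.78   1.91]
twL [ 79.4  -15.08 -85.32]
twR [ 79.37  14.02 -85.31]
twL2 [ 79.39 -15.22 -49.95]
twR2 [ 79.36  14.58 -49.95]
```

The rail is centred at tool y ≈ -0.6 mm and the held stop at ≈ +0.75 mm, so the tool has to shift -1.3 mm. I'll do that, go down to about 8 mm above the rail, and look again.

```bash
python3 -m jog '[[[0.012,-0.0013,0,0,0,0],[0.02,0,0,0,0,0],[0.015,0,0,0,0,0],[0.008,0,0,0,0,0],[0.003,0,0,0,0,0],[0,0,0,0,0,0],[0,0,0,0,0,0]]]'
python3 - <<'E'
from ov import *
import pickle
show(None)
s,R=state(); c=cam("wrist"); save(c,"w15",(215,150,335,330),3.3); save(c,"w15b",(205,0,345,260),2.3)
pickle.dump((c,s,R),open("cw15.pkl","wb"))
c=cam("scene"); save(c,"s15",(30,200,200,350),4)
E
```

```text
time_s: 21.52
eef_pos: [503.4, -361.8, 104.5]
ee_rot: [0.364, 0.607, 0.363, -0.607]
force: [0.0, 0.2, -0.2]
grip_width: 0.341
t 21.52 tcp [ 503.4 -361.8  104.5] jaw yaw -0.492 tilt x [ 0.001 -0.001 -1.   ] F [ 0.   0.2 -0.2] grip 0.341 j [-0.81  0.64  1.36  0.    1.14 -0.32]
```

View pics/w15.png

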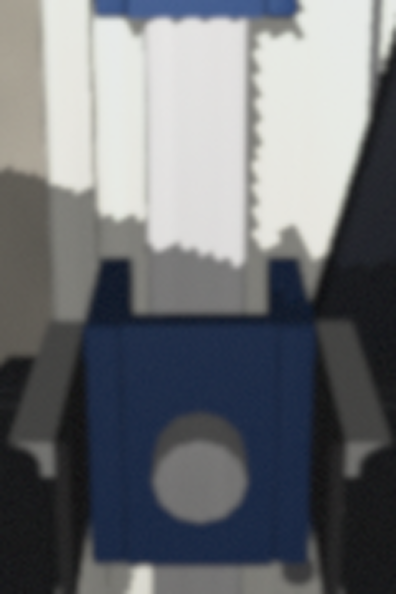

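View pics/w15b.png

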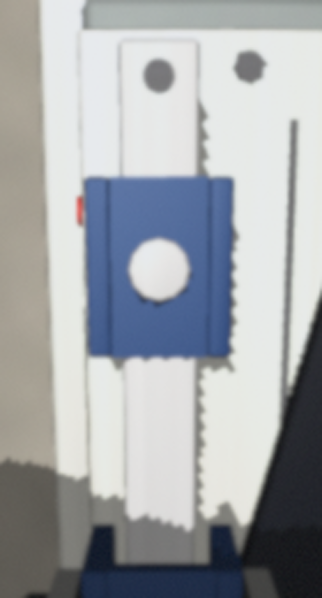

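View pics/s15.png

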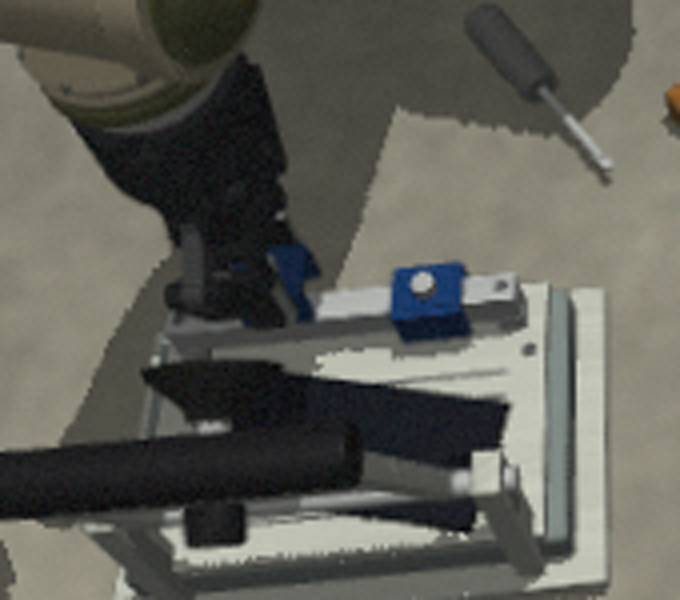

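Run:
```python
from lat import *
import pickle
c,s,R=pickle.load(open("cw15.pkl","rb"))
k=lambda u,v:((u+.5)/3.3-.5+215,(v+.5)/3.3-.5+150)
zb=104.5-16.9
lat(c,s,R,[("railL",*k(147,60),78),("railR",*k(247,60),78),("railL",*k(148,240),78),("railR",*k(247,240),78),("railL3",*k(149,300),78),("railR3",*k(246,300),78),
("legL",*k(96,262),zb),("legLin",*k(131,262),zb),("legRin",*k(268,262),zb),("legR",*k(301,262),zb),("topL",*k(85,325),zb+26),("topR",*k(315,325),zb+26),("topL2",*k(94,560),zb+26),("topR2",*k(308,560),zb+26),("screw",*k(200,480),zb+34)])
g_=cv2.cvtColor(c["image"],cv2.COLOR_RGB2GRAY).astype(int)
for r in (160,180,200,220,235,240): print(r,g_[r,250:300].tolist())
```

```text
railL [ 26.52  -7.21 -43.17]
railR [ 26.54   7.87 -43.17]
railL [ 26.53  -7.42 -14.46]
railR [ 26.55   8.23 -14.46]
railL3 [26.53 -7.4  -4.23]
railR3 [26.55  8.21 -4.24]
legL [ 16.92 -14.77 -14.33]
legLin [ 16.93  -9.52 -14.33]
legRin [ 16.95  10.98 -14.34]
legR [ 16.95  15.92 -14.34]
topL [ -9.07 -13.72 -15.56]
topR [ -9.05  15.32 -15.57]
topL2 [ -9.06 -13.63  19.33]
topR2 [-9.04 15.56 19.33]
screw [-17.06   0.81   1.81]
160 [233, 233, 233, 229, 215, 186, 172, 178, 189, 206, 221, 226, 228, 228, 229, 229, 229, 228, 227, 226, 226, 227, 226, 227, 226, 227, 226, 226, 226, 225, 225, 225, 226, 226, 226, 226, 225, 223, 214, 186, 152, 139, 153, 177, 199, 207, 191, 163, 152, 164]
180 [233, 233, 233, 232, 232, 232, 232, 228, 217, 205, 214, 223, 226, 227, 228, 228, 227, 227, 225, 225, 224, 225, 225, 225, 225, 224, 225, 224, 224, 224, 223, 224, 224, 225, 225, 224, 223, 222, 210, 177, 144, 147, 179, 212, 223, 229, 231, 232, 231, 232]
200 [233, 232, 232, 231, 230, 230, 230, 226, 215, 201, 211, 221, 225, 225, 225, 226, 225, 225, 223, 223, 222, 222, 222, 222, 222, 222, 223, 223, 222, 222, 222, 222, 222, 223, 223, 223, 222, 219, 205, 170, 153, 183, 218, 226, 229, 230, 230, 230, 230, 230]
220 [130, 130, 129, 128, 126, 126, 127, 127, 134, 163, 200, 219, 223, 223, 223, 224, 224, 222, 221, 219, 219, 219, 219, 220, 220, 220, 220, 220, 219, 220, 220, 221, 221, 221, 221, 221, 220, 216, 198, 164, 148, 173, 205, 219, 226, 228, 228, 227, 218, 192]
235 [26, 28, 28, 37, 61, 94, 118, 125, 125, 119, 115, 117, 120, 120, 120, 121, 120, 120, 118, 118, 118, 119, 119, 120, 119, 119, 120, 120, 119, 119, 119, 121, 121, 122, 121, 121, 121, 118, 115, 118, 122, 125, 126, 124, 117, 97, 64, 37, 32, 32]
240 [23, 26, 24, 36, 60, 93, 116, 125, 124, 118, 113, 114, 118, 121, 120, 119, 119, 120, 118, 118, 119, 119, 119, 120, 119, 120, 120, 119, 120, 120, 120, 120, 121, 121, 121, 121, 120, 118, 114, 117, 121, 124, 125, 124, 118, 97, 62, 35, 27, 26]
```

The stop is centred within 0.4 mm of the rail. The leg inner edges are at columns 254.7 and 295.7 and the rail edges at 259.7 and 288, so it will straddle. I'll shift -0.4 mm and go down, watching the force.

```bash
python3 -m jog '[[[0.004,-0.0004,0,0,0,0],[0.006,0,0,0,0,0],[0.005,0,0,0,0,0],[0.003,0,0,0,0,0],[0,0,0,0,0,0]]]'
python3 -m jog '[[[0.004,0,0,0,0,0],[0.004,0,0,0,0,0],[0.003,0,0,0,0,0],[0,0,0,0,0,0]]]'
python3 - <<'E'
from ov import *
show()
c=cam("wrist"); save(c,"w16",(215,150,335,330),3.3)
c=cam("scene"); save(c,"s16",(30,200,200,350),4)
E
```

```text
time_s: 22.25
eef_pos: [502.8, -361.4, 85.7]
ee_rot: [-0.363, -0.607, -0.363, 0.607]
force: [-0.7, 0.1, -0.1]
grip_width: 0.341
time_s: 22.75
eef_pos: [502.7, -361.4, 74.7]
ee_rot: [-0.363, -0.607, -0.363, 0.607]
force: [-0.0, 0.5, -0.9]
grip_width: 0.339
t 22.75 tcp [ 502.7 -361.4   74.7] jaw yaw -0.492 tilt x [-0.  0. -1.] F [-0.   0.5 -0.9] grip 0.339 j [-0.81  0.68  1.38 -0.    1.08 -0.32]
```

View pics/w16.png

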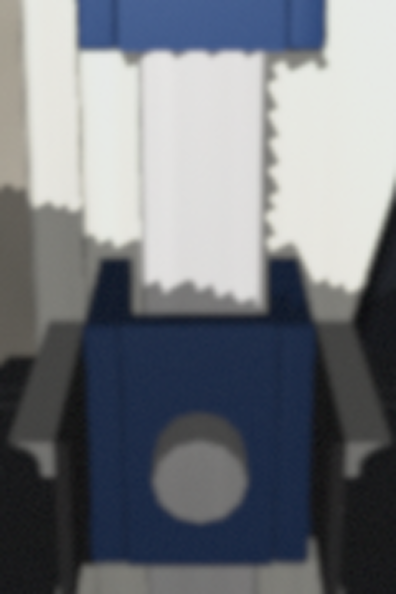

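View pics/s16.png

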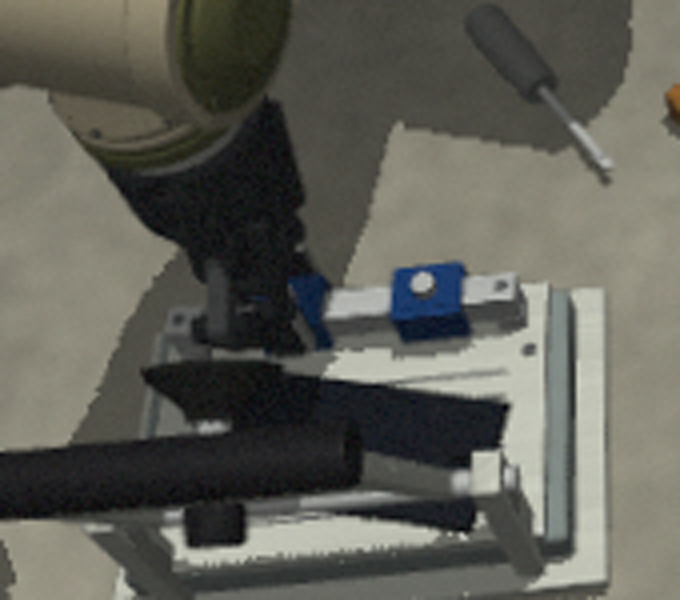

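Astride with no side force, and about 2 mm to go. I'll lower in half-millimetre steps until it touches.

```bash
python3 -m jog '[[[0.0006,0,0,0,0,0],[0.0006,0,0,0,0,0],[0.0004,0,0,0,0,0],[0,0,0,0,0,0]]]'
python3 -m jog '[[[0.0004,0,0,0,0,0],[0,0,0,0,0,0]]]'
python3 -m jog '[[[0.0004,0,0,0,0,0],[0,0,0,0,0,0]]]'
```

```text
time_s: 23.35
eef_pos: [502.8, -361.5, 73.4]
ee_rot: [0.363, 0.607, 0.363, -0.607]
force: [-0.2, -0.2, -0.4]
grip_width: 0.341
time_s: 23.6
eef_pos: [502.8, -361.5, 73.0]
ee_rot: [0.363, 0.607, 0.363, -0.607]
force: [0.6, 0.4, -0.3]
grip_width: 0.343
time_s: 23.85
eef_pos: [502.8, -361.5, 73.0]
ee_rot: [0.363, 0.607, 0.363, -0.607]
force: [-1.1, 1.1, 4.1]
grip_width: 0.337
```

Contact came at TCP z 73.0 with about 4 N, where a full seat was predicted (72.9). I'll release.

```bash
python3 -m jog '[[[0,0,0,0,0,0],[0,0,0,0,0,0],[0,0,0,0,0,0],[0,0,0,0,0,0]]]' 110 30
python3 -m jog '[[[-0.008,0,0,0,0,0],[-0.02,0,0,0,0,0],[-0.04,0,0,0,0,0],[-0.05,0,0,0,0,0],[-0.02,0,0,0,0,0],[0,0,0,0,0,0],[0,0,0,0,0,0]]]'
python3 - <<'E'
from ov import *
show()
s,R=state();c=cam("wrist"); save(c,"w17"); import pickle; pickle.dump((c,s,R),open("cw17.pkl","wb"))
c=cam("scene"); save(c,"s17",(30,200,200,350),4)
E
```

```text
time_s: 24.35
eef_pos: [502.8, -361.4, 72.5]
ee_rot: [-0.363, -0.607, -0.363, 0.607]
force: [0.0, -0.2, -0.4]
grip_width: 0.573
time_s: 25.22
eef_pos: [502.5, -361.1, 209.4]
ee_rot: [-0.363, -0.607, -0.364, 0.607]
force: [-0.4, 0.1, -0.7]
grip_width: 0.573
t 25.23 tcp [ 502.5 -361.1  209.4] jaw yaw -0.492 tilt x [-0.001  0.001 -1.   ] F [-0.4  0.1 -0.7] grip 0.573 j [-0.81  0.54  1.23 -0.    1.37 -0.32]
```

View pics/w17.png

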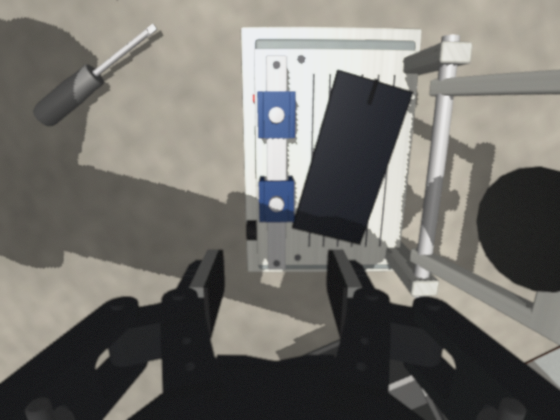

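View pics/s17.png

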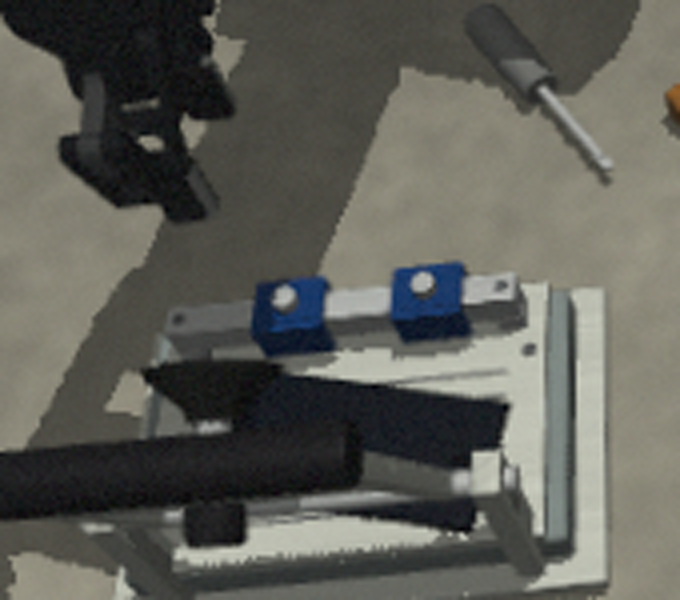

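Both stops sit alike on the rail, the new one at (277,202) and the twin at (277,115). One last numeric and overall check before handing in.

Run:
```python
from lat import *
import pickle
c,s,R=pickle.load(open("cw17.pkl","rb"))
for n,uv in [("stop",(276.7,204.5)),("twin",(276.7,115)),("railfar",(276.5,58)),("railnear",(276.5,266))]:
    w=back(c,[uv],90 if n in("stop","twin") else 78)[0]; print(n,w.round(1),to(sep,w).round(1))
t=cam("top"); save(t,"t18",(150,90,520,330),2.1); print(np.abs(t["image"].astype(int)-0).mean())
show()
```

```text
stop [ 502.8 -364.4   90. ] [-62.6 -27. ]
twin [ 535.8 -302.4   90. ] [-62.7  43.2]
railfar [ 555.6 -265.1   78. ] [-62.9  85.4]
railnear [ 473.9 -418.2   78. ] [-62.6 -88.1]
98.51584608843537
t 25.38 tcp [ 502.6 -361.2  209.4] jaw yaw -0.492 tilt x [-0.001  0.001 -1.   ] F [-0.2 -0.1 -0.6] grip 0.567 j [-0.81  0.54  1.23  0.    1.37 -0.32]
```

View pics/t18.png

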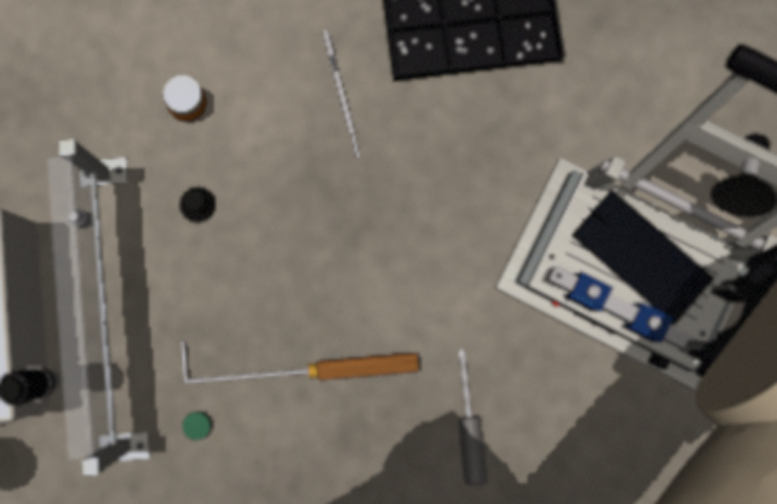

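Run:
```python
from rig import workorder
print(workorder.finish_job())
```

```text
the job is handed in; nothing more can be done
None
```

The job is handed in, at about 25.4 s of the 64 s allowed; the rig gave no verdict. I drew the stop out from behind the guard with the hooked rod, laid the rod flat on the working side, and set the stop astride the separator's rail.

- **Drawing out:** I gripped the rod by its handle and passed the bend under the guard and behind the stop. The stop came out to about 100 mm in front of the guard, and I slid the bend clear before setting the rod down.
- **The stop on the rail:** it is within about 0.5 mm of the rail's centre line by the last wrist picture, about 27 mm off the rail's middle, and clear of the twin at +43 mm. It touched down at a TCP height of 73.0 mm, against 72.9 mm predicted for a full seat, and it looks level with the twin.
- **The rod:** it lies flat in the last top view, bend about 75 mm on the working side of the guard. I judged this by eye and from the release height, not by fitting its pose again.
- **Everything else:** the twin measured about 0.8 mm from its first position, within calibration. By eye, nothing else in the last view (panel, cup, jar, tin, pick, nozzle, screwdriver) looked moved. The bottle was mostly outside the last picture, but no move went near it. The arm had lifted clear and read no contact.
- **Disagreements:** the guard fit left up to 3 pixels of error on its bottom edge in the scene view, and the model rod was about 3 mm off in the top view. I left margin for both.

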